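# Set a rigging plate under the drill tip and nip it in the clamp

## Robot

A 6-joint arm with a two-finger parallel gripper is mounted at the origin on the work surface. World frame = base frame: x ahead of the robot, y to its left, z up, the work surface at z = 0. Lengths are in mm, angles in rad, forces in N, time in s.
With the tool pointing down it reaches from about 300 to 750 mm from the base axis. Payload 8.5 kg.
Tool frame: the origin (TCP) lies between the finger pads; the fingertips stand 22 mm ahead of it and the grasp point (between the pads) lies 3 mm ahead of it; z points along the fingers, y is the direction in which the jaws open and shut (so a half turn about z gives the same grasp; the last joint's range is limited). The gripper opens to 85 mm and grips with 20 to 120 N. Pads are 22 mm wide; open, the fingers measure 114 mm over their backs; the gripper's body (76 mm by 85 mm) begins 54 mm behind the grasp point. The pads swing forward as they close: fully open they stand 13 mm farther back than shut.
Start: joints at [0.914, 0.381, 1.297, -0, 1.464, -0.215], TCP at [235.151, 497.176, 253.322] pointing down, gripper open.
Joint ranges: [-3.11, 3.11], [-0.89, 2.33], [0.22, 2.48], [-1.42, 4.56], [0.17, 2.85], [-2.88, 2.88]. Speed limits (rad/s): [2.39, 2.39, 3.14, 3.14, 3.14, 3.14].

## Interface

Orientations are given as a unit quaternion [x, y, z, w].
In Python, from plant import bot, vision, ticket gives the robot as it stands.
- The arm moves only by the tool apply_moves, never from a script. Its argument "rows" is text: rows parted by semicolons, each of 5 numbers parted by spaces: the shift along the tool's x, y, z in m, then the turn about the tool's z in degrees, then the closure in counts, from 0 (fully open) to 255 (shut). A call has 1 to 10 rows; each row shifts and turns the commanded pose from where the row before left it, along the tool's axes as they then stand; what a row does not reach is not made up. A row lasts 1/8 s, in which the tool goes at most 62.5 mm and 10.7 degrees, less where a joint would pass 70% of its speed; a pose out of reach is approached as far as the arm can. A call with a gripper value outside its range is refused whole. The fingers move at their own pace and stop on an object; the grip force is fixed at half the most. Time passes only in rows, so rows that do not move let the fingers close. It gives the time, the measured TCP pose, the force and the opening at its end, in the units of the state.
- bot.state(): the state, without advancing time (a new reading comes with each control period).
- vision.snapshot(name): name is "scene" or "top"; returns (picture, depth): 384x512x3 uint8, red, green, blue; 384x512 float32, mm along the optical axis (not along the pixel's ray), 0 where there is no reading.
- vision.get_calibration(name): a dict with "fx", "fy", "cx", "cy" (pixels), "k1" (the pictures are not rectified: a ray, as slopes to the right and down, at radius r is drawn at 1 + k1 r^2 times it, then the intrinsics apply), "T" (4x4, takes a point from camera to world coordinates). Camera axes: x right, y down, z forward; pixel columns grow to the right and rows downward; lengths in mm; the calibration is good to about 2 mm. A picture is of the moment at which its call begins. get_calibration takes no time and is no camera call.
- ticket.close_job(): hands the job in, once; it reports no verdict.
The state is a dict: "time_s": time; "joint_positions": joint angles; "joint_vel": joint speeds; "tau": joint torques, N m; "tool_pos": TCP position; "tool_rot": TCP orientation; "force": force on the tool from outside, world axes, zero at the start; "wrist_torque": the same for the moment, N m; "gripper_width": finger opening in mm.
Only numpy, scipy, OpenCV 4.12 (cv2) and the standard library are available. Lean on these libraries where they do the work, as an engineer would, in place of code of your own. Each camera call takes 0.05 s, during which the arm holds its last target.

## Task

Get the blue rigging plate ready for drilling: slide it on the bed, without lifting it off, along the fence until its marked spot is straight under the tip of the drill, then slide the clamp jaw with the red knob shut until it can be felt nipping the plate firmly, but not hard, against the fence. Let go with the plate still nipped and the spot still under the tip. Do not knock the drill bit, and leave the other gear on the bench where it lies.

Things in the scene. Friction and masses are not known exactly. Their poses are not given: they have to be found in the camera images.
- stand: Green bench drill stand, fixed. Origin on the bench straight below the drill tip; x along the fence (to the robot's left), y from jaw to fence (towards the robot), both within 0.17 rad; z up. Grey bed: top 10 mm up, x -175 to 50, y -90 to 110 mm; jaw track 40 mm wide at x -10 on to y -225. Column 36 mm round at x 5, y 110; foot 30 mm high over x -40 to 50, y 80 to 140. Motor on top ends 230 mm up.
- head_edge (a point): Middle of the lower edge, facing the plate's start, of the stand's overhanging head, at stand x -50, y 0, 85 mm above the bench. The head covers x -50 to 45, y -35 to 150 mm, 85 to 145 mm up. An upright gripper does not fit beside it: reach in under it with the tool leaning back along stand -x about 40 degrees from vertical.
- cover_edge (a point): Middle of the lower edge, facing the plate's start, of the belt cover on the head, at stand x -65, y 0, 150 mm above the bench. The cover overhangs x -65 to 60, y -40 to 160 mm, 150 to 200 mm up.
- fence (a point): A point on the steel fence's face that looks towards the jaw, at stand x 0, y 20 mm, 17 mm above the bench. The face runs from stand x -30 to 35 mm, 10 to 24 mm above the bench; the fence is 12 mm thick.
- drill: The stand's chuck (up to 32 mm round, from 51 mm above the bench up) and 6 mm brass-coloured drill bit, fixed, not running. Origin at the tip of the bit, axes as the stand's.
- drill_tip (a point): The tip of the bit, 26 mm above the bench: 6 mm above the top of the plate when the plate lies on the bed.
- plate: Blue aluminium rigging plate 95 x 40 x 10 mm, about 0.11 kg, loose on the bed, with two black-looking holes and one white dot. Origin at the centre of its underside; x along its length towards the dotted end (roughly the stand's x), z up. Its undotted end, x -47 to -24 mm, can be pinched across the 40 mm width.
- plate_mark (a point): The marked spot: white 12 mm dot with red centre on the plate's top, on its centre line, 20 mm from that end's edge (x 27.5, z 10 mm in the plate's frame). With the plate flush on the fence the spot is in line with the drill tip along the fence.
- jaw: Aluminium clamp jaw on the track facing the fence, sliding along the stand's y (+y shuts it), 60 mm of travel; stays where left, 3 N friction. Origin on the bed top at the fence-side face of its 26 mm wide block, axes as the stand's. At the start its pad is 13 to 45 mm short of a plate on the fence. Good nip: 5 to 15 N of pad on plate; over 25 N crushes. Once let go, friction keeps up to 3 N.
- jaw_nose (a point): Where a brass screw with a black sprung pad leaves the jaw's block face, 15 mm above the bench. The pad's end stands 10 to 22 mm out from here towards the fence, as the last user set the screw; how far is not measured and must be felt. The pad gives 0.5 mm per newton, 8 mm at most.
- jaw_knob (a point): Axis of the red upright knob post on the jaw, 50 mm above the bench. The post is 20 mm round, 22 to 77 mm above the bench, 65 mm behind the jaw's block face (away from the fence). Push or pull it along the stand's y.
- carabiner1: Red carabiner lying flat, about 100 x 60 x 10 mm, origin at its middle on the bench, x along it. Bystander.
- carabiner2: Yellow carabiner lying flat, about 100 x 60 x 10 mm, origin at its middle on the bench, x along it. Bystander.
- carabiner3: Green carabiner lying flat, about 100 x 60 x 10 mm, origin at its middle on the bench, x along it. Bystander.
- carabiner4: Purple carabiner lying flat, about 100 x 60 x 10 mm, origin at its middle on the bench, x along it. Bystander.
- carabiner5: Orange carabiner lying flat, about 100 x 60 x 10 mm, origin at its middle on the bench, x along it. Bystander.
- scraper: White plastic ski wax scraper lying flat, 55 x 140 x 5 mm, long along its y, origin at its middle on the bench. Bystander.
- ice_screw: Steel ice screw lying flat, tube 18 mm round and 150 mm long along its x (x -60 to +90 mm), hanger plate at -62 mm. Bystander.
- belay: Orange belay device lying flat, 65 x 44 x 22 mm with a wire loop at +x, origin at its middle on the bench. Bystander.
Not all that is in view belongs to the job. Of the things shaped like the plate, the blue one is meant.

How it is judged (in metres and radians):
On the way, in this order (a step that is already met when the one before it is completed fails the run):
1. the plate lies on the bed with the marked spot in place along the fence (within 6 mm of the tip along the fence and 15 mm across) (x of plate_mark in the frame of stand between -0.006 and 0.006 m and y of plate_mark in the frame of stand between -0.015 and 0.015 m and angle between plate's own z axis and vertical below 0.05 rad), for 0.1 s.
2. the jaw nips the plate with at least 3.5 N for 0.2 s while the spot is within 3 mm of the tip, seen from above (contact force between jaw and plate above 3.5 N and horizontal distance between plate_mark and drill_tip below 0.003 m), for 0.2 s.
At the end, for the whole second after the job is handed in: The plate lies flat on the bed (within 0.05 rad, not lifted over 3 mm), along the fence within 0.06 rad, its marked spot within 3 mm of the drill tip seen from above, the jaw still pressing on it with more than 0.8 N, plate and jaw at rest (horizontal distance between plate_mark and drill_tip below 0.003 m and angle between plate's own z axis and vertical below 0.05 rad and angle between the x axis of plate and the x axis of stand, either way round below 0.06 rad and contact force between jaw and plate above 0.8 N and height (world z) of plate below 0.013 m and linear speed of each of plate, jaw below 0.01 m/s); the robot touches nothing.
It fails at once if the plate is lifted off the bed by more than 15 mm (height (world z) of plate above 0.025 m).
It fails at once if the jaw crushes the plate (over 25 N) (contact force between jaw and plate above 25 N).
It fails at once if the drill bit or chuck is knocked (over 8 N) (contact force between drill and anything else above 8 N).
It fails at once if a bystander is moved by more than 30 mm (distance of any of carabiner1, carabiner2, carabiner3, carabiner4, carabiner5, scraper, ice_screw, belay from where it was at the start of the episode above 0.03 m).
It also fails if it takes over 58 s, if anything falls off the work surface, if the arm or the gripper's body presses on something with over 40 N, if the wrist force passes 120 N, or if a joint passes its speed limit or range.

## Working session

There is one attempt and no reset: what is moved stays moved. The work goes in short steps, Python scripts to look and compute and a tool call to move; the robot and the scene stay as the last step left them, time stands still between calls to the robot, and variables do not carry over. Pictures are saved under pics/ and viewed, and the job is handed in when it is done.

Besides the shell and the picture viewer there is one more tool, called after "Emit:" by a JSON object that holds its "name" and its "arguments", one argument or row to a line. apply_moves: Moves the arm, as the interface text tells. Its arguments: {"type":"object","properties":{"rows":{"type":"string"}},"required":["rows"]}

```bash
ls; mkdir -p pics
python3 - <<'E'
from plant import bot, vision
import cv2, numpy as np, pickle
print(bot.state())
for n in ("scene","top"):
    p,d=vision.snapshot(n); c=vision.get_calibration(n)
    print(n,c)
    pickle.dump((p,d,c),open(f'{n}0.pkl','wb'))
    cv2.imwrite(f'pics/{n}0.png',cv2.resize(p[:,:,::-1],(800,600),interpolation=cv2.INTER_CUBIC))
E
```

```text
pics
{'time_s': 0.0, 'joint_positions': array([ 9.13664809e-01,  3.81204965e-01,  1.29822026e+00, -1.47525765e-05,
        1.46359747e+00, -2.15316759e-01]), 'joint_vel': array([-0.00123501, -0.00024704,  0.00132767, -0.00068431, -0.0004064 ,
        0.00166688]), 'tau': array([-2.62766935e-04, -4.48456693e+01, -2.31274492e+01, -2.33989995e-04,
        4.77488691e-03,  1.99898244e-05]), 'tool_pos': array([235.02902881, 496.98142782, 252.72059779]), 'tool_rot': array([ 2.19114211e-01,  9.75698955e-01, -6.51161881e-04, -2.95464939e-04]), 'force': array([-0.82672827, -0.26332526,  0.67867157]), 'wrist_torque': array([-0.01680357,  0.08020126, -0.00849719]), 'gripper_width': 85.22724300330324}
scene {'fx': 394.42572341550414, 'fy': 394.42572341550414, 'cx': 256.80619349646724, 'cy': 191.63274273063448, 'k1': -0.04377238002254233, 'T': array([[ 5.77509711e-01,  5.15226001e-01, -6.33265112e-01,
         1.19115874e+03],
       [ 8.16166245e-01, -3.46466349e-01,  4.62421592e-01,
        -6.42732885e+02],
       [ 1.88465763e-02, -7.83902569e-01, -6.20597752e-01,
         7.88662934e+02],
       [ 0.00000000e+00,  0.00000000e+00,  0.00000000e+00,
         1.00000000e+00]])}
top {'fx': 428.7050360744997, 'fy': 428.7050360744997, 'cx': 255.46571706584248, 'cy': 193.75782008742854, 'k1': -0.1093623750891359, 'T': array([[-1.49089520e-02, -9.84377691e-01,  1.75437412e-01,
         3.01028796e+02],
       [-9.99845873e-01,  1.63038959e-02,  6.51250633e-03,
        -1.37860222e+02],
       [-9.27107924e-03, -1.75313278e-01, -9.84469046e-01,
         1.31232650e+03],
       [ 0.00000000e+00,  0.00000000e+00,  0.00000000e+00,
         1.00000000e+00]])}
```

View pics/scene0.png

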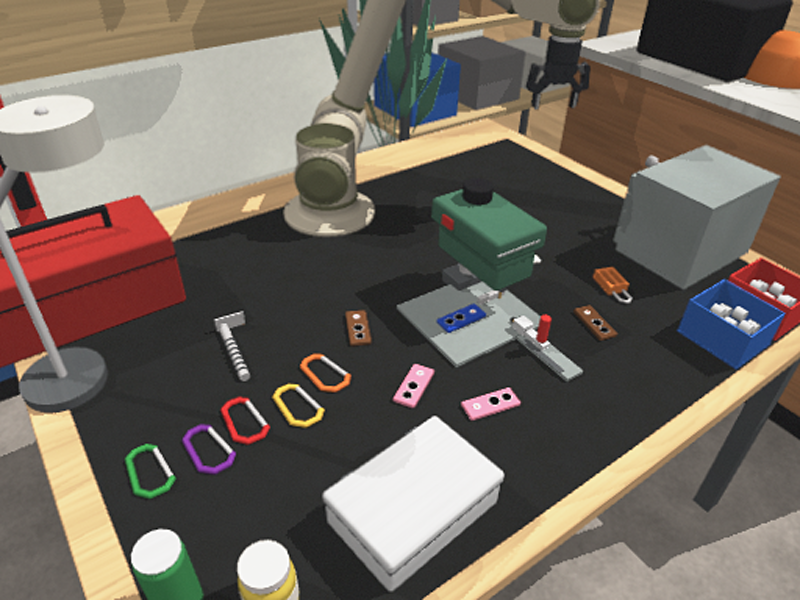

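View pics/top0.png

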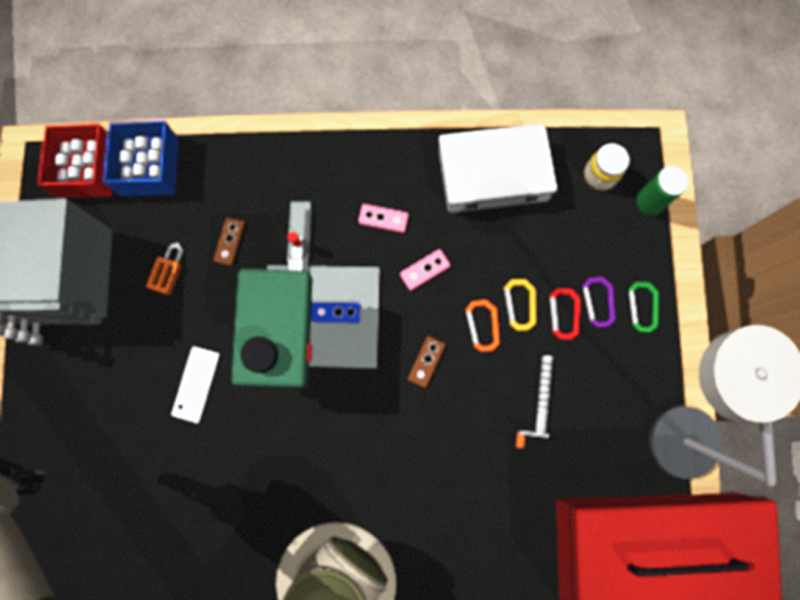

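```bash
cat > h.py <<'E'
import numpy as np, cv2, pickle
from scipy.spatial.transform import Rotation as R
def load(n,i=0): return pickle.load(open(f'{n}{i}.pkl','rb'))
def K(c): return np.array([[c['fx'],0,c['cx']],[0,c['fy'],c['cy']],[0,0,1]]), np.array([c['k1'],0,0,0,0.])
def rays(c,uv):
    k,d=K(c); q=cv2.undistortPoints(np.array(uv,float).reshape(-1,1,2),k,d)[:,0]
    v=np.c_[q,np.ones(len(q))]@c['T'][:3,:3].T
    return c['T'][:3,3],v
def onplane(c,uv,z):
    o,v=rays(c,uv); return o+v*((z-o[2])/v[:,2])[:,None]
def proj(c,P):
    P=np.atleast_2d(P).astype(float); T=np.linalg.inv(c['T']); q=P@T[:3,:3].T+T[:3,3]
    k,d=K(c); return cv2.projectPoints(q,np.zeros(3),np.zeros(3),k,d)[0][:,0]
def tri(c1,u1,c2,u2):
    A=np.zeros((3,3));b=np.zeros(3)
    for c,u in((c1,u1),(c2,u2)):
        o,v=rays(c,[u]);v=v[0]/np.linalg.norm(v[0]);M=np.eye(3)-np.outer(v,v);A+=M;b+=M@o
    return np.linalg.solve(A,b)
def crop(p,x0,y0,x1,y1,s,fn,g=1):
    q=p[y0:y1,x0:x1,::-1]
    if g!=1: q=(255*(q/255.)**g).astype(np.uint8)
    cv2.imwrite(fn,cv2.resize(q,None,fx=s,fy=s,interpolation=cv2.INTER_CUBIC))
def snap(n,i):
    from plant import vision
    p,d=vision.snapshot(n);c=vision.get_calibration(n);pickle.dump((p,d,c),open(f'{n}{i}.pkl','wb'));return p,d,c
E
python3 - <<'E'
from h import *
p,d,c=load('scene'); crop(p,250,115,380,245,6,'pics/sc0.png',.7) if 0 else crop(p,250,115,380,215,6,'pics/sc0.png',.7)
crop(p,250,170,380,245,6,'pics/sc0b.png',.7)
p,d,c=load('top'); crop(p,140,125,250,225,6,'pics/tc0.png',.7)
E
```

```text
(no output)
```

View pics/sc0.png

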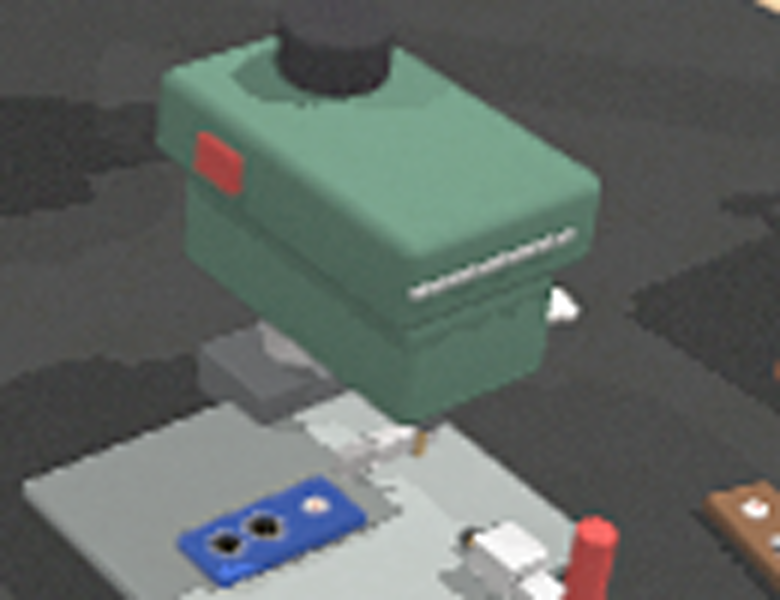

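View pics/sc0b.png

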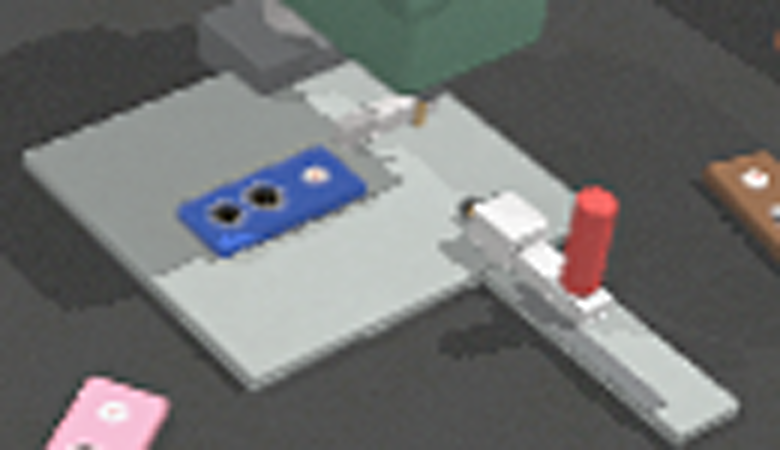

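View pics/tc0.png

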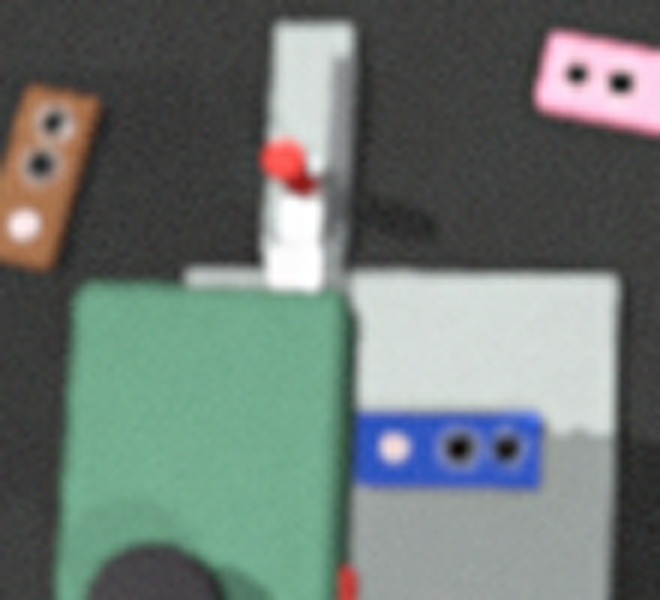

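```bash
cat > m0.py <<'E'
from h import *
from scipy.optimize import least_squares
pt,dt,ct=load('top'); ps,ds,cs=load('scene')
f=lambda X,Y,x0,y0:[(X+.5)/6-.5+x0,(Y+.5)/6-.5+y0]
S=lambda X,Y:f(X,Y,250,170); Tp=lambda X,Y:f(X,Y,140,125)
obs=[(cs,S(25,155),(-175,110,10)),(cs,S(252,379),(-175,-90,10)),(cs,S(738,405),(10,-225,10)),(cs,S(682,437),(-30,-225,10)),(cs,S(420,124),(0,0,26)),
(ct,Tp(619,273),(-175,-90,10)),(ct,Tp(186,268),(50,-90,10)),(ct,Tp(276,20),(10,-225,10)),(ct,Tp(355,22),(-30,-225,10)),
(cs,f(408,252,250,115),(-65,-40,150)),(ct,Tp(350,290),(-65,-40,200)),(ct,Tp(78,285),(60,-40,200))]
def pose(q): return R.from_euler('z',q[2]).as_matrix(),np.array([q[0],q[1],0])
def res(q):
    M,t=pose(q); return np.concatenate([(proj(c,M@np.array(P,float)+t)[0]-np.array(u))for c,u,P in obs])
y=least_squares(res,[560,150,np.pi/2],loss='soft_l1')
print(y.x,np.round(res(y.x).reshape(-1,2),1).tolist())
for nm,p,c in(('top',pt,ct),('scene',ps,cs)):
    hsv=cv2.cvtColor(p,cv2.COLOR_RGB2HSV)
    b=cv2.inRange(hsv,(105,120,60),(130,255,255))
    n,l,st,ce=cv2.connectedComponentsWithStats(b)
    for i in range(1,n):
        if st[i,4]>30: print(nm,'blue',st[i],ce[i])
print('mark top',onplane(ct,[Tp(395,447)],20),'scene',onplane(cs,[S(316,174)],20))
print('knob', tri(ct,Tp(281,156),cs,S(597,196)))
np.save('stand.npy',y.x)
M,t=pose(y.x)
tos=lambda P:(np.array(P)-t)@M
for nm,P in(('mark top',onplane(ct,[Tp(395,447)],20)),('mark sc',onplane(cs,[S(316,174)],20)),('knob',tri(ct,Tp(281,156),cs,S(597,196))),('tip sc',onplane(cs,[S(420,124)],26)),
 ('plate corners top',onplane(ct,[Tp(543,414),Tp(541,490),Tp(358,412)],20)),('plate corners sc',onplane(cs,[S(179,212),S(215,252),S(368,188),S(320,148)],20)),
 ('knobtop pl77 top/sc',np.r_[onplane(ct,[Tp(281,156)],77),onplane(cs,[S(597,196)],77)])):
    print(nm,np.round(tos(P),1).tolist(),np.round(P,1).tolist())
E
python3 m0.py
```

```text
[522.41836725  88.98237407   1.5308936 ] [[-0.2, -0.2], [0.2, 0.4], [0.7, 0.1], [-0.2, 0.3], [-0.1, 1.3], [-0.4, 1.1], [0.2, 0.4], [0.3, 0.8], [-0.5, 0.7], [-1.4, 15.4], [-0.1, -0.6], [-0.9, -0.7]]
top blue [  66   78   48   47 1378] [ 90.08998549 102.15166909]
top blue [198 194  32  13 317] [214.08832808 199.70662461]
scene blue [240  35  12  39 233] [245.37339056  57.15450644]
scene blue [272  34  13  23 105] [277.86666667  42.06666667]
scene blue [268  37  27  43 493] [285.37931034  59.47261663]
scene blue [263  63   5  18  49] [264.55102041  72.30612245]
scene blue [ 433  178   69   59 2059] [466.23895095 206.9538611 ]
scene blue [280 194  31  19 237] [295.29535865 203.27004219]
scene blue [  0 233  10  11  78] [  4.29487179 238.06410256]
mark top [[517.29874081  24.23533102  20.        ]] scene [[513.24568917  26.42708628  20.        ]]
knob [654.21250091  73.83342236  81.03596995]
mark top [[-64.9, 2.5, 20.0]] [[517.3, 24.2, 20.0]]
mark sc [[-62.9, 6.7, 20.0]] [[513.2, 26.4, 20.0]]
knob [-9.9, -132.3, 81.0] [654.2, 73.8, 81.0]
tip sc [[4.5, 5.1, 26.0]] [[517.5, 93.7, 26.0]]
plate corners top [[-140.0, -16.3, 20.0], [-140.3, 22.9, 20.0], [-45.1, -15.2, 20.0]] [[533.2, -51.5, 20.0], [493.9, -50.3, 20.0], [535.8, 43.4, 20.0]]
plate corners sc [[-140.5, 19.2, 20.0], [-143.1, -15.0, 20.0], [-47.2, -16.3, 20.0], [-47.8, 22.5, 20.0]] [[497.6, -50.6, 20.0], [531.7, -54.6, 20.0], [536.8, 41.2, 20.0], [498.1, 42.1, 20.0]]
knobtop pl77 top/sc [[-8.4, -134.0, 77.0], [-6.9, -128.8, 77.0]] [[656.0, 75.3, 77.0], [650.8, 76.9, 77.0]]
```

Run:
```python
from h import *
p,d,c=load('scene'); crop(p,295,165,350,225,13,'pics/sc1.png',.7)
crop(p,270,185,325,222,14,'pics/sc2.png',.7)
```

```text
(no output)
```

View pics/sc1.png

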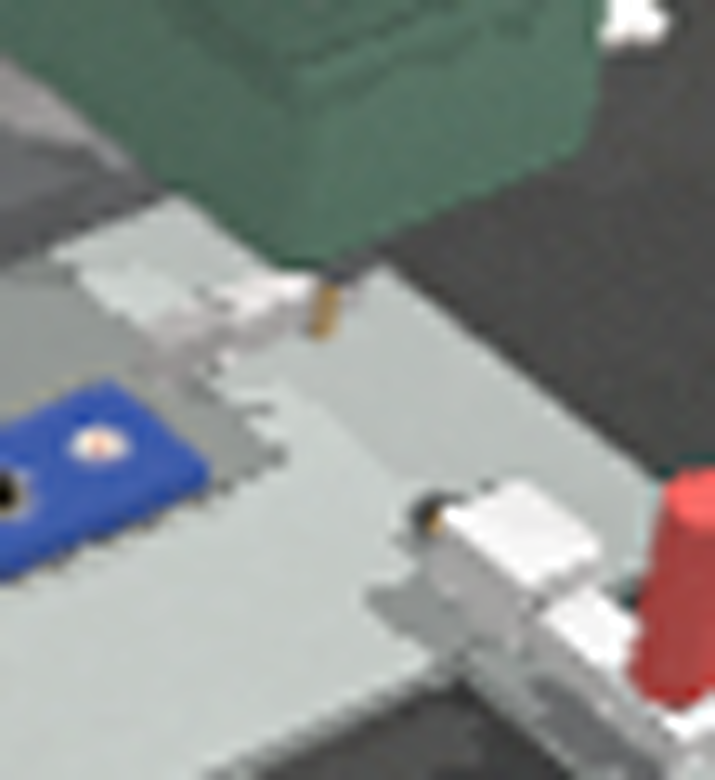

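View pics/sc2.png

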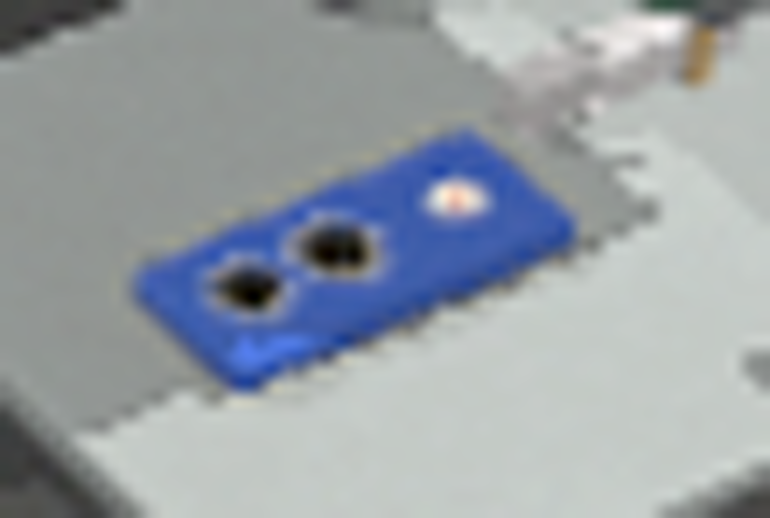

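```bash
sed -i "s/(cs,S(420,124),(0,0,26)),/(cs,[319.3,190.6],(0,0,26)),(cs,f(412,250,250,115),(-65,-40,200)),(cs,f(405,420,250,115),(-50,-35,85)),/; s/^(cs,f(408,252,250,115),(-65,-40,150)),//" m0.py; sed -i "s/S(316,174)/[302.1,198.7]/g; s/S(420,124)/[319.3,190.6]/g" m0.py; python3 m0.py | grep -v blue
python3 - <<'E'
from h import *
pt,dt,ct=load('top')
hsv=cv2.cvtColor(pt,cv2.COLOR_RGB2HSV); b=cv2.inRange(hsv,(105,120,60),(130,255,255));b[:150]=0
cs=cv2.findContours(b,0,2)[0]; k=max(cs,key=cv2.contourArea); print(cv2.minAreaRect(k))
w=onplane(ct,k[:,0].astype(float),20)[:,:2].astype(np.float32); r=cv2.minAreaRect(w);print(r)
E
```

```text
[522.1765783   88.90937987   1.53123195] [[-0.3, -0.3], [0.2, 0.4], [0.7, 0.1], [-0.2, 0.2], [0.2, 0.9], [-0.1, 0.7], [-0.6, 3.0], [-0.4, 1.1], [0.2, 0.5], [0.3, 0.9], [-0.5, 0.8], [-0.1, -0.5], [-0.9, -0.6]]
mark top [[517.29874081  24.23533102  20.        ]] scene [[513.41994128  25.67166189  20.        ]]
knob [654.21250091  73.83342236  81.03596995]
mark top [[-64.8, 2.3, 20.0]] [[517.3, 24.2, 20.0]]
mark sc [[-63.5, 6.2, 20.0]] [[513.4, 25.7, 20.0]]
knob [-9.8, -132.5, 81.0] [654.2, 73.8, 81.0]
tip sc [[2.7, 3.9, 26.0]] [[518.4, 91.7, 26.0]]
plate corners top [[-139.9, -16.5, 20.0], [-140.2, 22.7, 20.0], [-45.0, -15.4, 20.0]] [[533.2, -51.5, 20.0], [493.9, -50.3, 20.0], [535.8, 43.4, 20.0]]
plate corners sc [[-140.4, 19.0, 20.0], [-143.1, -15.2, 20.0], [-47.1, -16.5, 20.0], [-47.7, 22.2, 20.0]] [[497.6, -50.6, 20.0], [531.7, -54.6, 20.0], [536.8, 41.2, 20.0], [498.1, 42.1, 20.0]]
knobtop pl77 top/sc [[-8.3, -134.3, 77.0], [-6.9, -129.0, 77.0]] [[656.0, 75.3, 77.0], [650.8, 76.9, 77.0]]
((213.5, 200.0), (12.0, 31.0), 90.0)
((514.1090698242188, -0.7096633911132812), (95.20704650878906, 37.182945251464844), 89.05213165283203)
```

Emit:
{"name": "apply_moves", "arguments": {
  "rows": "0 0 -0.01 9 0;0 0 -0.01 9.5 0;0 0 -0.01 9.5 0;0 0 -0.01 9.5 0;0 0 -0.01 9.5 0;0 0 -0.01 10 0;0 0 -0.01 10 0;0 0 -0.01 0 0"
}}

```text
time_s: 1.1
tool_pos: [235.1, 497.1, 333.4]
tool_rot: [0.721, 0.693, -0.0, 0.0]
force: [0.7, -0.6, -0.3]
gripper_width: 85.4
```

Emit:
{"name": "apply_moves", "arguments": {
  "rows": "-0.03 0.015 0 0 0;-0.05 0.03 0 0 0;-0.055 0.03 0 0 0;-0.055 0.03 0 0 0;-0.055 0.03 0 0 0;-0.055 0.03 0 0 0;-0.055 0.03 0 0 0;-0.055 0.03 0 0 0;-0.05 0.03 0 0 0;-0.03 0.02 0 0 0"
}}

```text
time_s: 2.35
tool_pos: [490.5, -5.2, 333.1]
tool_rot: [0.72, 0.693, -0.0, -0.0]
force: [0.7, 0.8, 0.1]
gripper_width: 85.3
```

Emit:
{"name": "apply_moves", "arguments": {
  "rows": "-0.02 0.012 0.03 0 90;-0.019 0.012 0.04 0 90;0 0 0.05 0 90;0 0 0.05 0 90;0 0 0.05 0 90;0 0 0.03 0 90;0 0 0 0 90;0 0 0 0 90"
}}

```text
time_s: 3.35
tool_pos: [512.9, -42.9, 84.6]
tool_rot: [0.721, 0.693, 0.0, 0.001]
force: [0.2, 0.2, 0.3]
gripper_width: 55.1
```

Run:
```python
from h import *
p,d,c=snap('scene',1); crop(p,240,100,370,215,6,'pics/a1.png',.7)
p,d,c=snap('top',1); crop(p,150,150,270,230,6,'pics/a2.png',.7)
from plant import bot; s=bot.state(); print(s['time_s'],s['tool_pos'],s['force'],s['gripper_width'])
```

```text
3.45 [512.88616086 -42.85043466  84.80925922] [-0.14628927 -0.44359354  0.55216214] 54.891997475591424
```

View pics/a1.png

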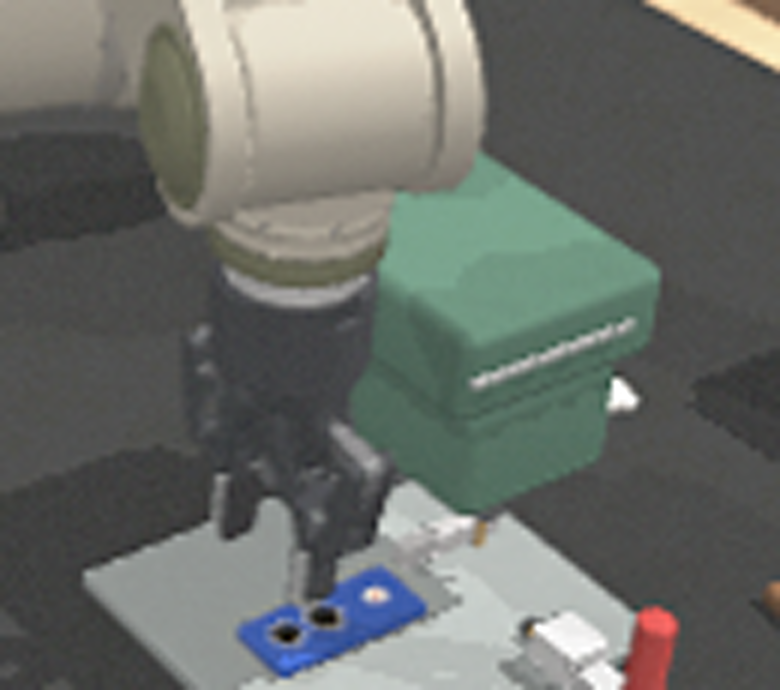

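View pics/a2.png

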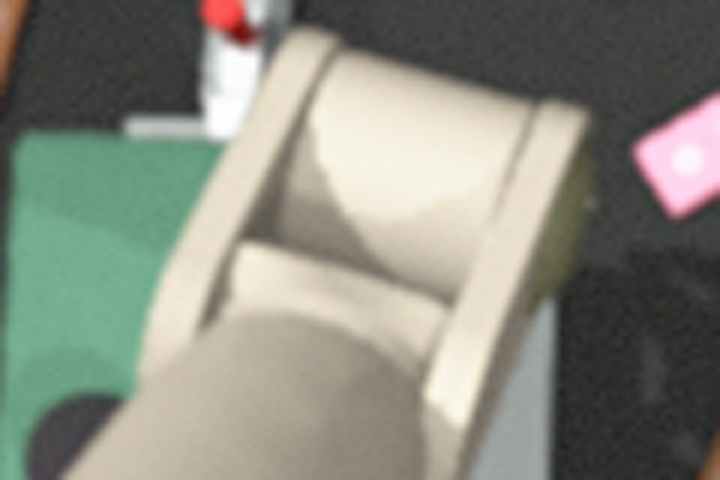

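Run:
```python
from h import *
p,d,c=load('scene',1)
q=np.load('stand.npy'); M=R.from_euler('z',q[2]).as_matrix(); t=np.array([q[0],q[1],0])
v,u=np.mgrid[100:205,255:330]; 
o,r=rays(c,np.c_[u.ravel(),v.ravel()]); P=o+r*d[v,u].ravel()[:,None]
# r has unit camera z => depth scale ok
s=((P-t)@M).reshape(v.shape+(3,))
for Y,X in [(210,300),(245,300),(270,300),(290,300),(310,300),(180,300),(150,470),(180,460),(185,400),(230,390),(265,385),(285,370),(300,365),(440,350),(460,385),(580,320),(595,320),(440,390),(330,210),(525,225)]:
    vv,uu=100+Y//6,240+X//6
    print((X,Y),np.round(s[vv-100,uu-255],0) if 255<=uu<330 else '')
```

```text
(300, 210) [-147.  -13.  280.]
(300, 245) [-154.  -23.  272.]
(300, 270) [-153.  -23.  257.]
(300, 290) [-148.  -17.  243.]
(300, 310) [-151.  -23.  238.]
(300, 180) [-159.  -26.  304.]
(470, 150) [-91. -51. 311.]
(460, 180) [-85. -40. 289.]
(400, 185) [-111.  -31.  293.]
(390, 230) [-33.  57. 201.]
(385, 265) [-57.  32. 201.]
(370, 285) [-112.  -19.  236.]
(365, 300) [-122.  -28.  235.]
(350, 440) [-133.  -42.  173.]
(385, 460) [-123.  -56.  168.]
(320, 580) [-137.  -36.   91.]
(320, 595) [-134.  -33.   77.]
(390, 440) [-47.  24. 100.]
(210, 330) [-170.   15.  211.]
(225, 525) [-140.   38.   76.]
```

Emit:
{"name": "apply_moves", "arguments": {
  "rows": "0 0 0.02 0 100;0 0 0.018 0 100;0 0 0.007 0 100;0 0 0 0 100"
}}

```text
time_s: 3.95
tool_pos: [512.4, -42.7, 38.8]
tool_rot: [0.721, 0.693, 0.0, 0.0]
force: [0.5, 0.8, 0.0]
gripper_width: 51.6
```

Emit:
{"name": "apply_moves", "arguments": {
  "rows": "0 0 0.003 0 100;0 0 0.002 0 100;0 0 0 0 100"
}}

```text
time_s: 4.32
tool_pos: [512.2, -42.7, 33.4]
tool_rot: [0.721, 0.693, 0.0, 0.0]
force: [-0.3, 1.0, -0.9]
gripper_width: 51.9
```

Emit:
{"name": "apply_moves", "arguments": {
  "rows": "0 0 0.002 0 100;0 0 0 0 100"
}}

```text
time_s: 4.58
tool_pos: [512.1, -42.6, 31.2]
tool_rot: [0.721, 0.693, -0.0, -0.0]
force: [-0.3, 0.3, -0.0]
gripper_width: 52.0
```

Emit:
{"name": "apply_moves", "arguments": {
  "rows": "0 0 0.001 0 100;0 0 0 0 100"
}}

```text
time_s: 4.82
tool_pos: [512.1, -42.7, 30.3]
tool_rot: [0.721, 0.693, -0.0, -0.0]
force: [-0.1, 0.2, 0.5]
gripper_width: 52.0
```

Emit:
{"name": "apply_moves", "arguments": {
  "rows": "0 0 0.001 0 100;0 0 0 0 100"
}}

```text
time_s: 5.08
tool_pos: [512.1, -42.6, 29.3]
tool_rot: [0.721, 0.693, -0.0, -0.0]
force: [0.5, 0.4, 0.0]
gripper_width: 51.7
```

Emit:
{"name": "apply_moves", "arguments": {
  "rows": "0 0 0.001 0 100;0 0 0 0 100"
}}

```text
time_s: 5.32
tool_pos: [512.2, -42.7, 28.7]
tool_rot: [0.721, 0.693, 0.0, 0.0]
force: [-1.5, -0.3, 4.3]
gripper_width: 51.9
```

Emit:
{"name": "apply_moves", "arguments": {
  "rows": "0 0 -0.004 0 100;0 0 0 0 130;0 0 0 0 150;0 0 0 0 170;0 0 0 0 170;0 0 0 0 170"
}}

```text
time_s: 6.08
tool_pos: [512.5, -42.8, 33.0]
tool_rot: [0.721, 0.693, 0.0, 0.001]
force: [-0.3, 0.2, 8.1]
gripper_width: 37.6
```

Run:
```python
from h import *
p,d,c=snap('scene',2); crop(p,255,150,345,215,8,'pics/b1.png',.6)
from plant import bot; s=bot.state(); print(s['time_s'],s['tool_pos'],s['force'],s['gripper_width'])
```

```text
6.125 [512.48635785 -42.75049069  32.99448931] [-0.9330721   0.19820902  8.89179221] 37.78739247280817
```

View pics/b1.png

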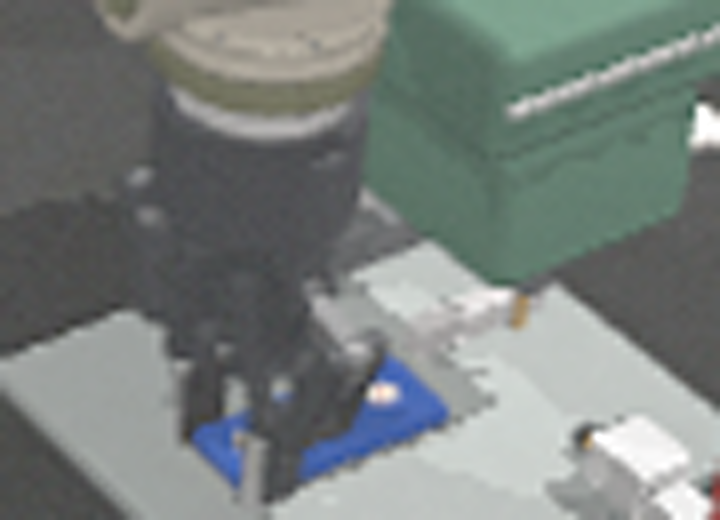

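Emit:
{"name": "apply_moves", "arguments": {
  "rows": "0 0 -0.0005 0 170;0 0.002 0 0 170;0 0.002 0 0 170;0.004 0 0 0 170;0.005 0 0 0 170;0.005 0 0 0 170;0.004 0 0 0 170;0 0 0 0 170"
}}

```text
time_s: 7.12
tool_pos: [517.1, -24.3, 33.0]
tool_rot: [0.721, 0.693, 0.0, 0.0]
force: [-0.5, -0.5, 6.4]
gripper_width: 38.1
```

Run:
```python
from h import *
p,d,c=snap('scene',3); crop(p,265,160,340,215,10,'pics/b2.png',.6)
from plant import bot; s=bot.state(); print(s['time_s'],s['tool_pos'],s['force'],s['gripper_width'])
```

```text
7.175 [517.07083594 -24.2941472   32.97785307] [-0.18018595  0.70312798  6.29136042] 37.97854108458011
```

View pics/b2.png

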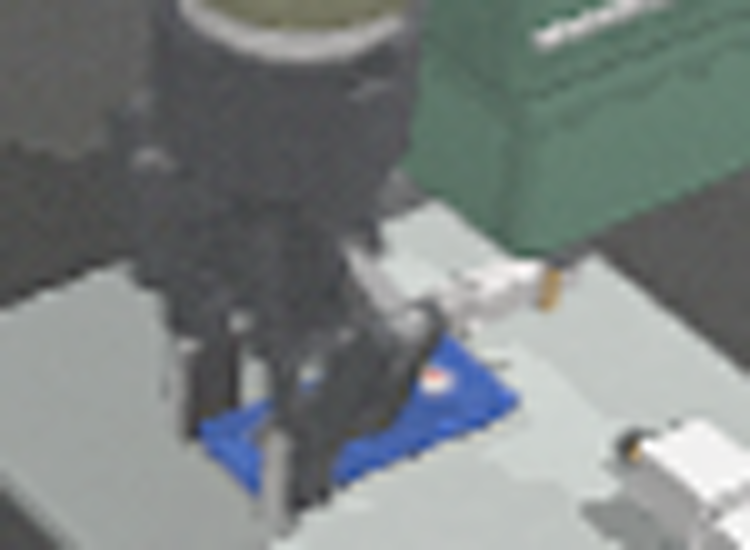

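Emit:
{"name": "apply_moves", "arguments": {
  "rows": "0 -0.001 0 0 170;0 0 0 0 170"
}}

```text
time_s: 7.42
tool_pos: [516.5, -24.4, 33.0]
tool_rot: [0.721, 0.693, 0.001, 0.0]
force: [3.8, 2.3, 3.8]
gripper_width: 37.6
```

Emit:
{"name": "apply_moves", "arguments": {
  "rows": "0 -0.001 0 0 170;0 0 0 0 170"
}}

```text
time_s: 7.68
tool_pos: [515.9, -24.6, 33.1]
tool_rot: [0.722, 0.692, 0.001, 0.001]
force: [5.8, 2.8, 3.4]
gripper_width: 37.9
```

Emit:
{"name": "apply_moves", "arguments": {
  "rows": "0 -0.001 0 0 170;0 0 0 0 170"
}}

```text
time_s: 7.92
tool_pos: [515.4, -24.7, 33.1]
tool_rot: [0.722, 0.692, 0.002, 0.001]
force: [8.2, 2.7, 2.2]
gripper_width: 37.9
```

Emit:
{"name": "apply_moves", "arguments": {
  "rows": "0 0.0015 0 0 170;0 0.0013 0 0 170;0 0 0 0 170;0 0 0 0 120;0 0 0 0 100;0 0 0 0 60;0 0 -0.01 0 0;0 0 -0.04 0 0;0 0 -0.04 0 0"
}}

```text
time_s: 9.05
tool_pos: [516.5, -24.8, 124.4]
tool_rot: [0.721, 0.693, -0.0, -0.0]
force: [-0.0, 0.7, 0.6]
gripper_width: 85.4
```

Emit:
{"name": "apply_moves", "arguments": {
  "rows": "-0.03 0 0 0 0;-0.045 0 0 -9 0;0 0 0 -9 0;0 0 0 -9 0;0 0 0 -9 0;0 0 0 -9 0;0 0 0 -9 0;0 0 0 -9 0;0 0 0 -9 0;0 0 0 -9 0"
}}

```text
time_s: 10.3
tool_pos: [513.6, -99.7, 123.5]
tool_rot: [0.096, 0.995, -0.0, 0.0]
force: [-1.7, 0.5, -0.4]
gripper_width: 85.6
```

Emit:
{"name": "apply_moves", "arguments": {
  "rows": "0 0 0 -9 0;0 0 0 0 0"
}}

```text
time_s: 10.55
tool_pos: [513.6, -99.8, 123.4]
tool_rot: [0.021, 1.0, -0.0, 0.0]
force: [-0.3, -0.8, 0.0]
gripper_width: 85.8
```

Run:
```python
from h import *
p,d,c=snap('scene',4); crop(p,240,130,350,215,7,'pics/b3.png',.6)
p,d,c=snap('top',4); crop(p,170,160,270,230,7,'pics/b3t.png',.6)
from plant import bot; s=bot.state(); print(s['time_s'],s['tool_pos'],s['tool_rot'],s['joint_positions'],s['force'],s['gripper_width'])
```

```text
10.65 [513.6364739  -99.76722823 123.16473441] [ 2.17989005e-02  9.99762364e-01 -6.87520508e-05  1.35206986e-04] [-4.18333457e-01  4.70083183e-01  1.56910725e+00 -2.51016008e-05
  1.10209968e+00 -1.94551719e+00] [-0.02159228  0.0642925   0.11885338] 85.646539045258
```

View pics/b3.png

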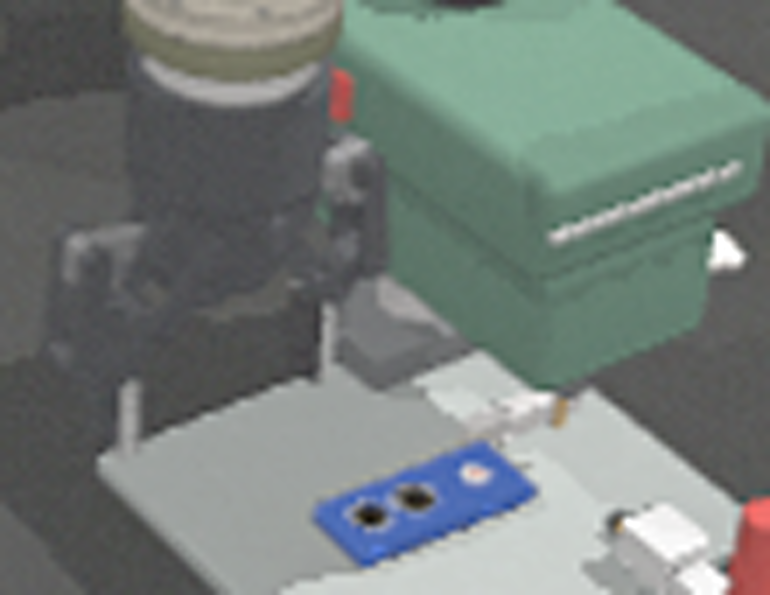

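View pics/b3t.png

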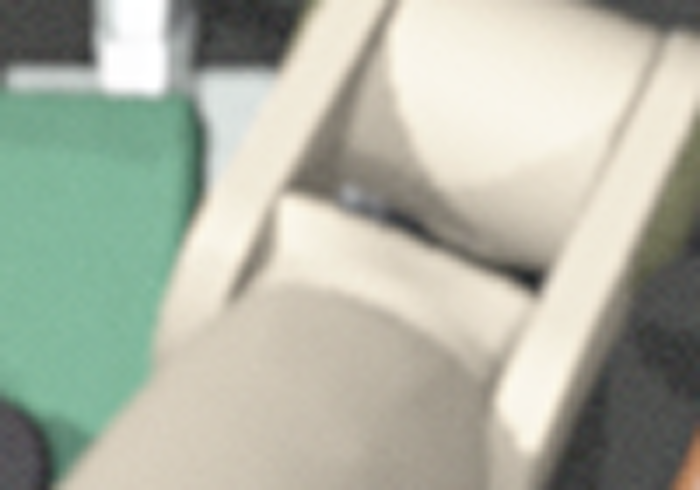

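Run:
```python
from h import *
p,d,c=load('top',1)
for X,Y in[(150,400),(120,440),(90,470),(165,330),(200,300),(250,340),(80,420),(60,450)]:
    u,v=150+X//6,150+Y//6
    o,r=rays(c,[[u,v]]); print((X,Y),np.round(o+r[0]*d[v,u]), p[v,u])
ps,ds,cs=load('scene',4)
q=np.load('stand.npy'); M=R.from_euler('z',q[2]).as_matrix(); t=np.array([q[0],q[1],0])
uv=lambda X,Y:[(X+.5)/7-.5+240,(Y+.5)/7-.5+130]
for n,X,Y in[('mark',476,472),('end-far',313,514),('end-near',366,563),('front-near',539,488),('front-far',488,440)]:
    P=onplane(cs,[uv(X,Y)],20)[0]; print(n,np.round((P-t)@M,1))
print('tip',np.round((onplane(cs,[uv(560,424)],26)[0]-t)@M,1))
```

```text
(150, 400) [407.  25. 486.] [185 173 150]
(120, 440) [390.  29. 516.] [190 178 153]
(90, 470) [379.  35. 531.] [188 176 150]
(165, 330) [440.  36. 414.] [228 215 189]
(200, 300) [450.  23. 413.] [204 190 165]
(250, 340) [431.  -1. 452.] [165 153 132]
(80, 420) [430. 106. 231.] [41 38 39]
(60, 450) [417. 114. 229.] [43 42 43]
mark [-43.9   3.9  20. ]
end-far [-122.6   18.5   20. ]
end-near [-122.5  -19.5   20. ]
front-near [-27.2 -19.6  20. ]
front-far [-24.9  18.9  20. ]
tip [ 4.9  5.3 26. ]
```

Emit:
{"name": "apply_moves", "arguments": {
  "rows": "0 -0.006 0.03 0 0;0 0 0.03 0 0;0 0 0.025 0 0;0 0 0.01 0 0;0 0 0 0 0"
}}

```text
time_s: 11.28
tool_pos: [513.5, -105.8, 27.8]
tool_rot: [0.021, 1.0, 0.0, -0.0]
force: [-0.0, 0.7, -0.5]
gripper_width: 85.2
```

Emit:
{"name": "apply_moves", "arguments": {
  "rows": "0 0 0.002 0 0;0 0 0.002 0 0;0 0 0 0 0"
}}

```text
time_s: 11.65
tool_pos: [513.5, -105.8, 24.1]
tool_rot: [0.02, 1.0, -0.0, 0.0]
force: [0.6, -0.2, -0.8]
gripper_width: 85.3
```

Run:
```python
from h import *
p,d,c=snap('scene',5); crop(p,240,130,350,215,7,'pics/b4.png',.6)
```

```text
(no output)
```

View pics/b4.png

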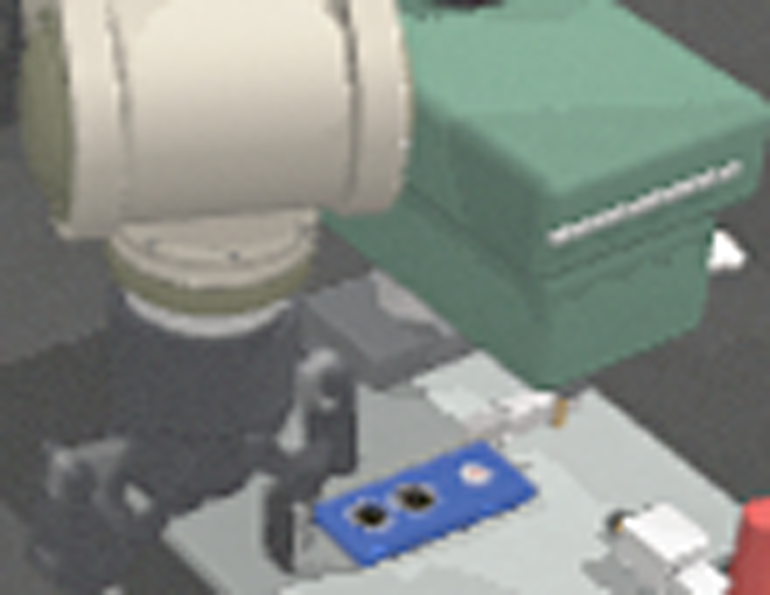

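Run:
```python
from h import *
p,d,c=load('scene',5)
q=np.load('stand.npy'); M=R.from_euler('z',q[2]).as_matrix(); t=np.array([q[0],q[1],0])
print('tool',(np.array([513.5,-105.8,24])-t)@M)
for X,Y in[(320,360),(345,385),(350,420),(350,450),(340,465),(330,400),(310,450),(290,490),(280,530),(285,560),(305,530),(300,550),(305,565)]:
    u,v=240+X//7,130+Y//7
    o,r=rays(c,[[u,v]]); print((X,Y),np.round((o+r[0]*d[v,u]-t)@M),p[v,u])
```

```text
tool [-194.90020043    0.9682419    24.        ]
(320, 360) [-138.    5.  118.] [129 129 128]
(345, 385) [-132.   -8.  110.] [36 37 40]
(350, 420) [-127.   -8.   90.] [30 32 33]
(350, 450) [-126.   -9.   75.] [29 30 33]
(340, 465) [-130.   -5.   67.] [36 36 38]
(330, 400) [-138.   -7.  105.] [78 79 79]
(310, 450) [-138.    4.   71.] [47 47 50]
(290, 490) [-158.   -9.   67.] [33 35 36]
(280, 530) [-154.   -1.   40.] [29 31 31]
(285, 560) [-152.   -0.   19.] [27 26 26]
(305, 530) [-147.   -6.   41.] [79 80 80]
(300, 550) [-151.   -8.   32.] [102 102 101]
(305, 565) [-140.    0.   13.] [103 106 104]
```

Emit:
{"name": "apply_moves", "arguments": {
  "rows": "0 0.005 0 0 0;0 0.005 0 0 0;0 0.005 0 0 0;0 0.004 0 0 0;0 0.004 0 0 0;0 0.003 0 0 0;0 0 0 0 0"
}}

```text
time_s: 12.58
tool_pos: [514.5, -79.6, 23.8]
tool_rot: [0.02, 1.0, 0.0, 0.0]
force: [0.2, -0.5, 0.4]
gripper_width: 85.2
```

Run:
```python
from h import *
p,d,c=snap('scene',6); crop(p,270,160,345,215,10,'pics/b5.png',.6)
```

```text
(no output)
```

View pics/b5.png

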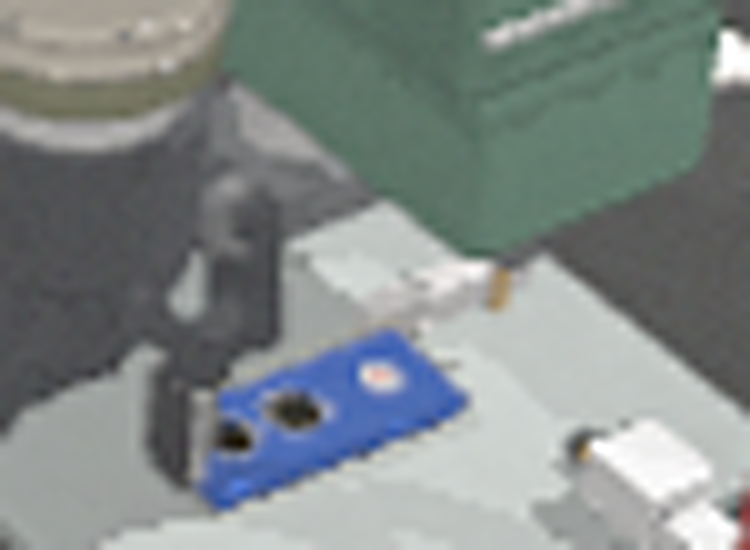

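Emit:
{"name": "apply_moves", "arguments": {
  "rows": "0 0.0025 0 0 0;0 0.0025 0 0 0;0 0.0025 0 0 0;0 0.0025 0 0 0;0 0.0025 0 0 0;0 0.0025 0 0 0;0 0.0025 0 0 0;0 0.0025 0 0 0;0 0.002 0 0 0;0 0 0 0 0"
}}

```text
time_s: 13.88
tool_pos: [515.3, -57.6, 23.8]
tool_rot: [0.02, 1.0, 0.0, -0.0]
force: [0.6, 0.4, -0.8]
gripper_width: 85.2
```

Run:
```python
from h import *
p,d,c=snap('scene',7); crop(p,270,160,345,215,10,'pics/b6.png',.6)
q=np.load('stand.npy'); M=R.from_euler('z',q[2]).as_matrix(); t=np.array([q[0],q[1],0])
v,u=np.mgrid[160:215,270:345];o,r=rays(c,np.c_[u.ravel(),v.ravel()]);s=(o+r*d[v,u].ravel()[:,None]-t)@M
col=p[v,u].reshape(-1,3).astype(int); dark=(col.max(1)<140)&(np.ptp(col,1)<14)&(d[v,u].ravel()>0)
k=dark&(abs(s[:,1])<25)&(s[:,2]>60)&(s[:,2]<140)&(s[:,0]<-30)
i=np.argsort(-s[k][:,0])[:12]; print(np.round(s[k][i]),u.ravel()[k][i],v.ravel()[k][i])
g=(col[:,1]>col[:,0]+25)&(s[:,2]>80)&(s[:,2]<140)
j=np.argsort(s[g][:,0])[:8]; print(np.round(s[g][j]))
```

```text
[[-47.   3.  87.]
 [-49.  -3.  88.]
 [-49. -22.  90.]
 [-49.  20.  89.]
 [-51.  23.  91.]
 [-75.  -6.  64.]
 [-76.  -6.  72.]
 [-77.  12.  71.]
 [-77.  -6.  79.]
 [-77.  -7.  76.]
 [-78.  -9.  70.]
 [-78.  -6.  60.]] [309 310 314 305 304 303 303 299 303 303 303 302] [180 181 184 177 176 191 189 186 187 188 190 192]
[[-45. -31.  90.]
 [-45. -32. 131.]
 [-45. -34. 121.]
 [-44. -32. 126.]
 [-43. -31. 100.]
 [-43. -32. 122.]
 [-42. -33. 105.]
 [-41. -34. 120.]]
```

View pics/b6.png

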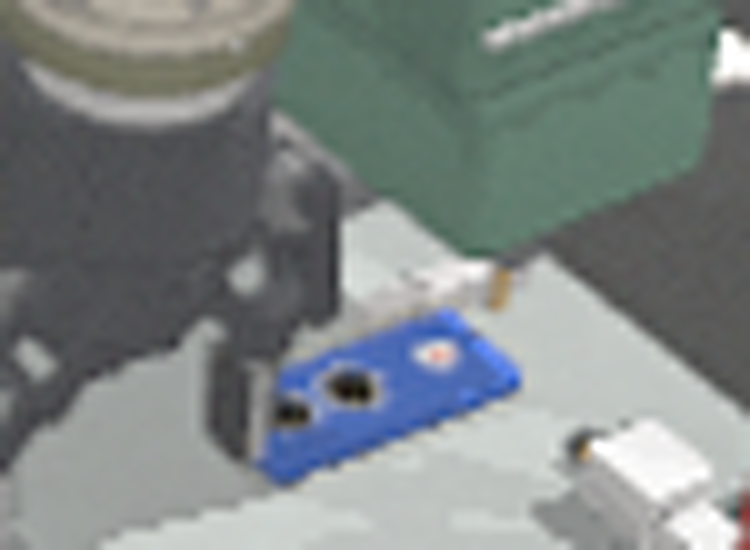

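```bash
cat > mk.py <<'E'
from h import *
import sys
q=np.load('stand.npy'); M=R.from_euler('z',q[2]).as_matrix(); t=np.array([q[0],q[1],0])
def mark(i):
    p,d,c=load('scene',i); hsv=cv2.cvtColor(p,cv2.COLOR_RGB2HSV).astype(int)
    # whitish pixels surrounded by blue
    b=cv2.inRange(hsv.astype(np.uint8),(100,110,50),(130,255,255)); b[:170]=0;b[225:]=0;b[:,:260]=0;b[:,350:]=0
    k=max(cv2.findContours(b,0,2)[0],key=cv2.contourArea); hull=np.zeros_like(b); cv2.drawContours(hull,[cv2.convexHull(k)],-1,255,-1)
    hull=cv2.erode(hull,np.ones((2,2)))
    w=((hull>0)&(p[:,:,0]>90)); 
    wt=np.where(w,(p[:,:,0].astype(float)-60),0); n,l,st,ce=cv2.connectedComponentsWithStats(w.astype(np.uint8)); j=1+np.argmax(st[1:,4]); wt[l!=j]=0
    v,u=np.mgrid[:384,:512]; uv=[(u*wt).sum()/wt.sum(),(v*wt).sum()/wt.sum()]
    # tip: brass pixels
    br=(hsv[...,0]>12)&(hsv[...,0]<28)&(hsv[...,1]>80)&(hsv[...,2]>60); br[:180]=0;br[196:]=0;br[:,:312]=0;br[:,326:]=0
    vb,ub=np.nonzero(br)
    P=onplane(c,[uv],20)[0]
    return np.round(uv,2),st[j,4],np.round((P-t)@M,1),list(zip(ub,vb)),[tuple(hsv[y,x]) for y,x in zip(vb,ub)]
for i in sys.argv[1:]:
    r=mark(int(i)); print(i,*r[:4])
print('ideal px',proj(load('scene',0)[2],[M@np.array([0,0,20.])+t]),proj(load('scene',0)[2],[M@np.array([0,0,26.])+t]))
E
python3 mk.py 0 4 6 7
```

```text
0 [302.13 198.71] 12 [-63.5   6.2  20. ] [(np.int64(320), np.int64(187)), (np.int64(319), np.int64(188)), (np.int64(320), np.int64(188)), (np.int64(319), np.int64(189)), (np.int64(320), np.int64(189)), (np.int64(319), np.int64(190)), (np.int64(320), np.int64(190))]
4 [307.34 197.26] 10 [-45.3   3.2  20. ] [(np.int64(320), np.int64(187)), (np.int64(319), np.int64(188)), (np.int64(320), np.int64(188)), (np.int64(319), np.int64(189)), (np.int64(320), np.int64(189)), (np.int64(319), np.int64(190)), (np.int64(320), np.int64(190))]
6 [307.45 197.19] 11 [-44.8   3.3  20. ] [(np.int64(320), np.int64(187)), (np.int64(319), np.int64(188)), (np.int64(320), np.int64(188)), (np.int64(319), np.int64(189)), (np.int64(320), np.int64(189)), (np.int64(319), np.int64(190)), (np.int64(320), np.int64(190))]
7 [313.16 194.94] 11 [-22.5   2.6  20. ] [(np.int64(320), np.int64(187)), (np.int64(319), np.int64(188)), (np.int64(320), np.int64(188)), (np.int64(319), np.int64(189)), (np.int64(320), np.int64(189)), (np.int64(319), np.int64(190)), (np.int64(320), np.int64(190))]
ideal px [[319.23159724 193.02886002]] [[319.45537572 191.53291317]]
```

Run:
```python
from h import *
q=np.load('stand.npy'); M=R.from_euler('z',q[2]).as_matrix(); t=np.array([q[0],q[1],0])
p,d,c=load('scene',7)
print(p[186:194,316:324].tolist())
for u in(319.2,319.4,319.6):
  for v in(190,190.5,191,191.5): print(u,v,np.round((onplane(c,[[u,v]],26)[0]-t)@M,1))
```

```text
[[[214, 208, 206], [217, 211, 210], [187, 183, 184], [102, 100, 97], [52, 53, 54], [51, 52, 57], [86, 85, 86], [145, 148, 146]], [[217, 211, 210], [232, 229, 228], [181, 179, 178], [119, 102, 86], [116, 89, 49], [133, 125, 121], [135, 132, 133], [159, 165, 161]], [[147, 143, 143], [148, 145, 146], [128, 126, 124], [116, 97, 70], [120, 97, 61], [132, 127, 123], [144, 144, 143], [160, 168, 162]], [[136, 134, 131], [136, 134, 133], [120, 116, 114], [116, 95, 67], [135, 112, 73], [156, 159, 154], [160, 168, 163], [162, 170, 165]], [[136, 131, 127], [146, 147, 144], [109, 108, 103], [115, 89, 55], [149, 131, 97], [163, 167, 159], [166, 174, 168], [166, 172, 168]], [[155, 160, 166], [167, 173, 164], [159, 167, 161], [150, 149, 136], [158, 163, 155], [163, 170, 166], [165, 172, 167], [163, 170, 165]], [[83, 109, 203], [158, 168, 174], [170, 176, 166], [164, 171, 165], [162, 171, 165], [161, 168, 165], [162, 168, 163], [161, 168, 164]], [[32, 59, 148], [62, 73, 127], [130, 142, 160], [163, 170, 166], [164, 170, 162], [164, 170, 165], [164, 170, 165], [161, 169, 165]]]
319.2 190 [ 4.4  6.4 26. ]
319.2 190.5 [ 2.7  4.5 26. ]
319.2 191 [ 1.1  2.5 26. ]
319.2 191.5 [-0.6  0.6 26. ]
319.4 190 [ 4.9  6.1 26. ]
319.4 190.5 [ 3.3  4.1 26. ]
319.4 191 [ 1.6  2.2 26. ]
319.4 191.5 [-0.   0.2 26. ]
319.6 190 [ 5.5  5.8 26. ]
319.6 190.5 [ 3.8  3.8 26. ]
319.6 191 [ 2.1  1.8 26. ]
319.6 191.5 [ 0.5 -0.1 26. ]
```

Emit:
{"name": "apply_moves", "arguments": {
  "rows": "0 0.0025 0 0 0;0 0.0025 0 0 0;0 0.0025 0 0 0;0 0.0025 0 0 0;0 0.0025 0 0 0;0 0.0025 0 0 0;0 0.0025 0 0 0;0 0 0 0 0"
}}

```text
time_s: 14.92
tool_pos: [516.0, -40.1, 23.8]
tool_rot: [0.02, 1.0, 0.0, -0.0]
force: [0.5, 0.9, 0.5]
gripper_width: 85.3
```

```bash
python3 - <<'E'
from h import *
p,d,c=snap('scene',8); crop(p,270,160,345,215,10,'pics/b7.png',.6)
E
python3 mk.py 8
```

```text
8 [318.08 193.37] 12 [-4.2  0.6 20. ] [(np.int64(320), np.int64(187)), (np.int64(319), np.int64(188)), (np.int64(320), np.int64(188)), (np.int64(320), np.int64(189))]
ideal px [[319.23159724 193.02886002]] [[319.45537572 191.53291317]]
```

View pics/b7.png

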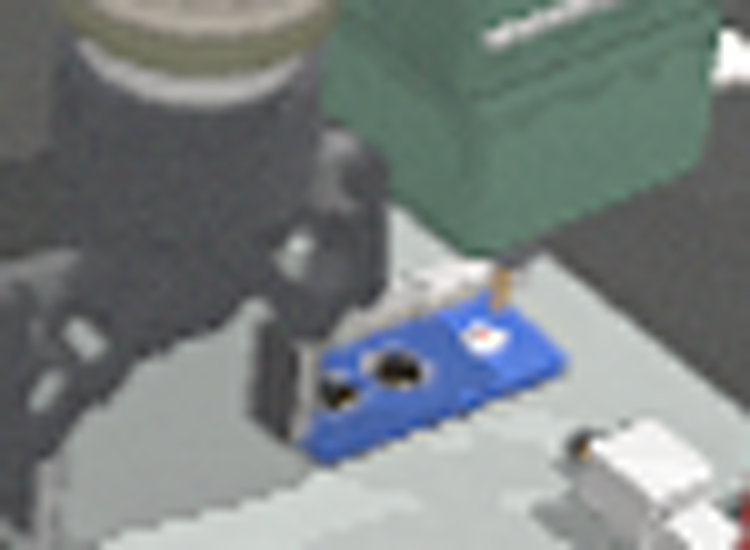

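Emit:
{"name": "apply_moves", "arguments": {
  "rows": "0 0.0015 0 0 0;0 0.0015 0 0 0;0 0.001 0 0 0;0 0 0 0 0"
}}

```text
time_s: 15.48
tool_pos: [516.2, -36.2, 23.8]
tool_rot: [0.02, 1.0, 0.0, -0.0]
force: [1.0, 0.2, -0.9]
gripper_width: 85.3
```

```bash
python3 - <<'E'
from h import *
p,d,c=snap('scene',9); crop(p,280,165,340,210,13,'pics/b8.png',.6)
E
python3 mk.py 9
```

```text
9 [319.02 192.93] 13 [-0.2  0.7 20. ] [(np.int64(320), np.int64(187)), (np.int64(319), np.int64(188)), (np.int64(320), np.int64(188)), (np.int64(320), np.int64(189))]
ideal px [[319.23159724 193.02886002]] [[319.45537572 191.53291317]]
```

View pics/b8.png

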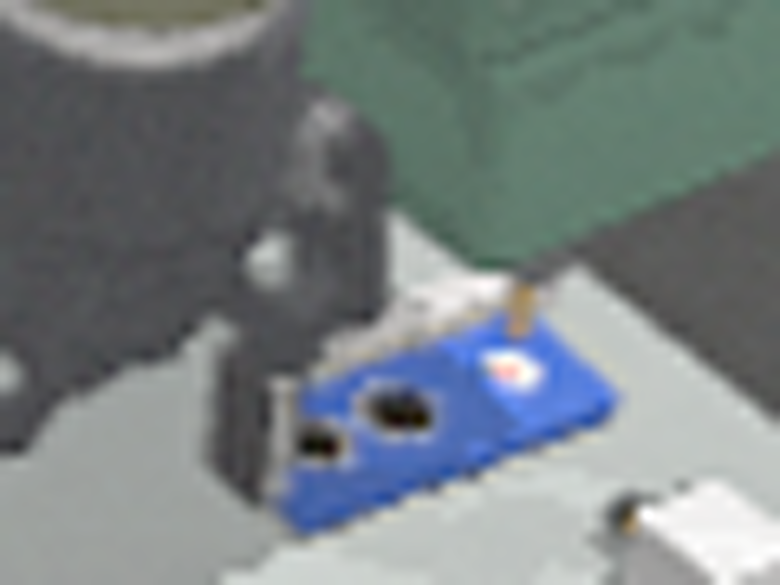

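Emit:
{"name": "apply_moves", "arguments": {
  "rows": "0 0.001 0 0 0;0 0.0005 0 0 0;0 0 0 0 0"
}}

```text
time_s: 15.9
tool_pos: [516.3, -34.8, 23.8]
tool_rot: [0.02, 1.0, -0.0, 0.0]
force: [-0.2, -1.0, -0.0]
gripper_width: 85.4
```

```bash
python3 - <<'E'
from h import *
p,d,c=snap('scene',10); crop(p,300,175,345,210,17,'pics/b9.png',.6)
E
python3 mk.py 10
```

```text
10 [319.27 192.83] 12 [ 0.8  0.7 20. ] [(np.int64(320), np.int64(187)), (np.int64(319), np.int64(188)), (np.int64(320), np.int64(188)), (np.int64(320), np.int64(189))]
ideal px [[319.23159724 193.02886002]] [[319.45537572 191.53291317]]
```

View pics/b9.png

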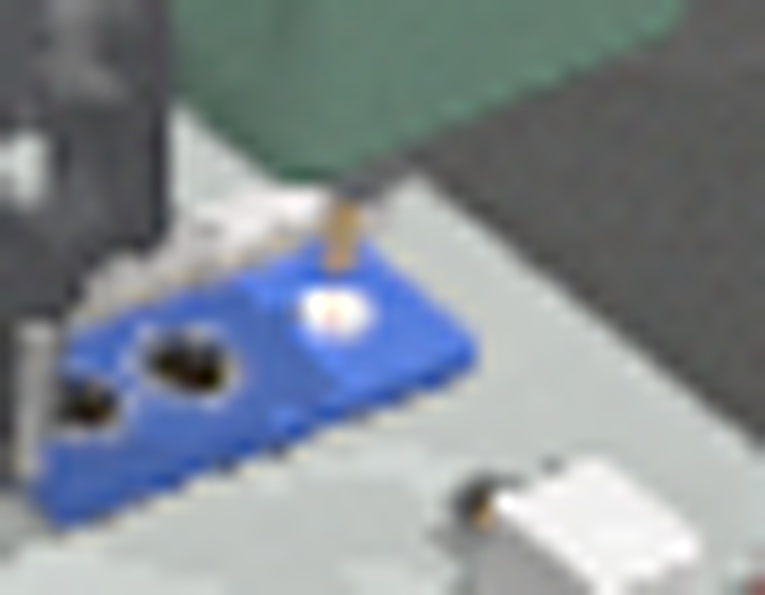

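```bash
cat >> m0.py <<'E'
print('---')
allobs=obs
for nm,sel in(('scene all',[o for o in allobs if o[0] is cs]),('scene bed',[o for o in allobs if o[0] is cs and o[2][2]==10]),('top',[o for o in allobs if o[0] is ct]),('top bed',[o for o in allobs if o[0] is ct and o[2][2]==10])):
    obs=sel; z=least_squares(res,[520,90,1.53],loss='soft_l1').x
    print(nm,z,'origin in fit frame',tos([z[0],z[1],0]),np.round(res(z),1))
E
python3 m0.py | sed -n '/---/,$p'
```

```text
---
scene all [520.76860463  90.68636957   1.52870411] origin in fit frame [1.71990801 1.47715899 0.        ] [-0.1 -0.8  0.2 -0.3  0.6 -0.4 -0.3 -0.3  0.3  0.5 -0.1  0.3 -0.6  2.6]
scene bed [521.67763228  89.21523288   1.53043257] origin in fit frame [0.28587832 0.51065329 0.        ] [-0.3 -0.4  0.1  0.2  0.6 -0.  -0.3  0.1]
top [523.09983622  87.29730075   1.53953078] origin in fit frame [-1.57429896 -0.98629968  0.        ] [-0.1  0.4  0.5  0.3  0.2  0.7 -0.5  0.4  0.4 -1.  -0.5 -0.7]
top bed [524.66616522  87.88339557   1.53599679] origin in fit frame [-0.92670813 -2.52822049  0.        ] [-0.2  0.1  0.4 -0.2  0.3  0.2 -0.5 -0. ]
```

Emit:
{"name": "apply_moves", "arguments": {
  "rows": "0 0.0008 0 0 0;0 0 0 0 0;0 0 0 0 0;0 -0.005 0 0 0;0 -0.02 0 0 0;0 -0.035 0 0 0;0 0 0 0 0"
}}

```text
time_s: 16.82
tool_pos: [514.0, -95.9, 23.8]
tool_rot: [0.022, 1.0, -0.0, 0.0]
force: [0.3, 0.1, 0.2]
gripper_width: 85.7
```

```bash
python3 - <<'E'
from h import *
p,d,c=snap('scene',11); crop(p,290,170,350,215,13,'pics/c1.png',.6)
E
python3 mk.py 11
```

```text
11 [319.27 192.73] 11 [ 1.1  1.1 20. ] [(np.int64(320), np.int64(187)), (np.int64(319), np.int64(188)), (np.int64(320), np.int64(188)), (np.int64(320), np.int64(189))]
ideal px [[319.23159724 193.02886002]] [[319.45537572 191.53291317]]
```

View pics/c1.png

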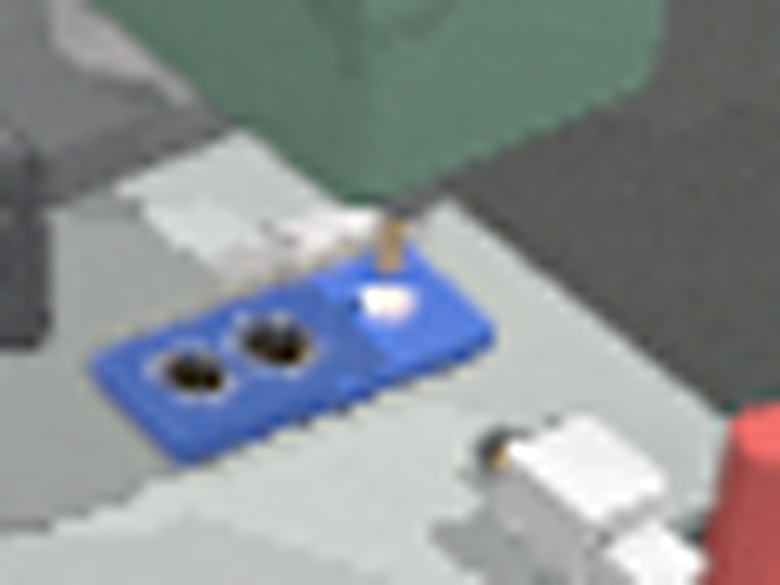

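Run:
```python
from h import *
q=np.load('stand.npy'); M=R.from_euler('z',q[2]).as_matrix(); t=np.array([q[0],q[1],0])
def fit(i,show=True):
    p,d,c=load('scene',i); hsv=cv2.cvtColor(p,cv2.COLOR_RGB2HSV)
    b=cv2.inRange(hsv,(100,110,50),(130,255,255)); b[:170]=0;b[225:]=0;b[:,:260]=0;b[:,350:]=0
    k=max(cv2.findContours(b,0,1)[0],key=cv2.contourArea)[:,0].astype(float)
    P=((onplane(c,k,20)-t)@M)[:,:2]
    r=cv2.minAreaRect(P.astype(np.float32)); print(i,r, 'xr',P[:,0].min(),P[:,0].max(),'yr',P[:,1].min(),P[:,1].max())
    # far edge line(max y side): fit points between x percentiles
    xs=np.linspace(P[:,0].min()+10,P[:,0].max()-15,12)
    top=[P[(abs(P[:,0]-x)<4)&(P[:,1]>r[0][1])].max(0) for x in xs if ((abs(P[:,0]-x)<4)&(P[:,1]>r[0][1])).any()]
    top=np.array(top); print(' far edge slope,y',np.polyfit(top[:,0],top[:,1],1))
fit(0);fit(4);fit(11)
```

```text
0 ((-94.62422943115234, 1.4787864685058594), (96.55896759033203, 44.39921188354492), 0.6366076469421387) xr -142.69460031797718 -46.257055125519784 yr -20.87012838370703 24.088590513868017
 far edge slope,y [2.08797458e-02 2.48178820e+01]
4 ((-76.0649185180664, -0.4661426544189453), (44.727481842041016, 95.94217681884766), 88.03365325927734) xr -124.67317168991626 -27.462150955770735 yr -23.911700979495553 22.500762558833703
 far edge slope,y [-0.02282553 19.34636947]
11 ((-29.730846405029297, -2.051839828491211), (44.591129302978516, 98.45895385742188), 87.1417007446289) xr -79.86431849688674 19.66130342463948 yr -25.258758622307038 21.798800164052746
 far edge slope,y [-0.05885536 17.82241976]
```

Emit:
{"name": "apply_moves", "arguments": {
  "rows": "0 0 -0.04 0 0;0 0 -0.045 0 100;0 0 -0.045 0 255;-0.046 0 0 0 255;-0.05 0 0 0 255;-0.05 0.01 0 0 255;-0.03 0.04 0 0 255;0 0.045 0 0 255;0 0.045 0 0 255;0 0.036 0 0 255"
}}

```text
time_s: 18.12
tool_pos: [696.3, 77.8, 153.5]
tool_rot: [0.019, 1.0, 0.0, -0.001]
force: [0.6, 0.6, 0.7]
gripper_width: -0.1
```

Emit:
{"name": "apply_moves", "arguments": {
  "rows": "0 0 0.03 0 255;0 0 0 0 255"
}}

```text
time_s: 18.38
tool_pos: [695.4, 76.1, 121.4]
tool_rot: [0.02, 1.0, 0.0, -0.003]
force: [0.2, -0.7, 0.1]
gripper_width: 0.0
```

```bash
python3 - <<'E'
from h import *
p,d,c=snap('scene',12); crop(p,280,130,400,220,6,'pics/c2.png',.6)
p,d,c=snap('top',12); crop(p,140,90,240,180,6,'pics/c2t.png',.6)
from plant import bot; s=bot.state(); print(s['time_s'],s['tool_pos'],s['force'],s['gripper_width'])
E
python3 mk.py 12
```

```text
18.475 [696.8684245   74.96513973 124.34263504] [1.07192266 0.51130122 1.94804429] 0.21182134228135852
12 [319.27 192.73] 11 [ 1.1  1.1 20. ] [(np.int64(320), np.int64(187)), (np.int64(319), np.int64(188)), (np.int64(320), np.int64(188)), (np.int64(320), np.int64(189))]
ideal px [[319.23159724 193.02886002]] [[319.45537572 191.53291317]]
```

View pics/c2.png

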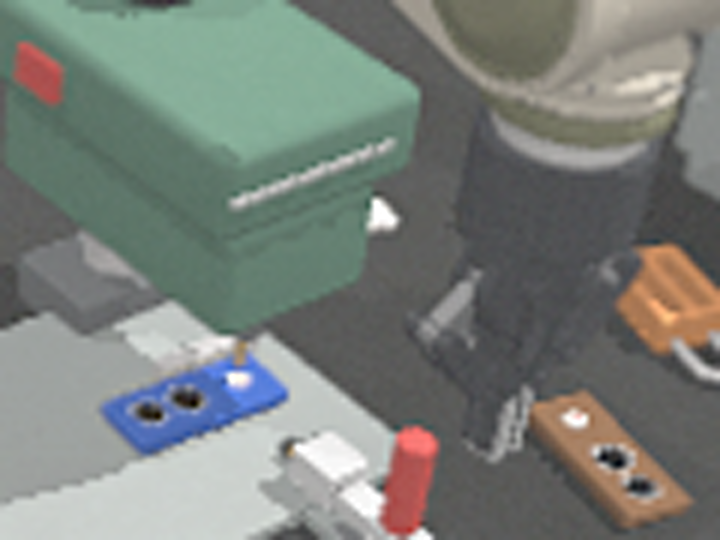

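View pics/c2t.png

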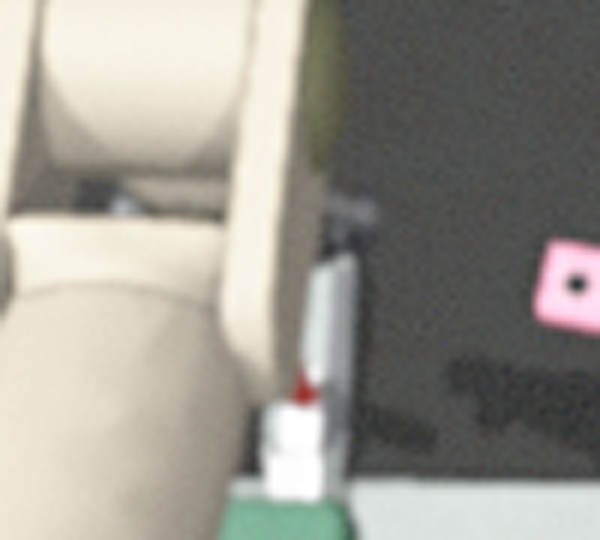

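Emit:
{"name": "apply_moves", "arguments": {
  "rows": "-0.002 -0.002 0.02 0 255;0 0 0.02 0 255;0 0 0.01 0 255;0 0 0.006 0 255;0 0 0 0 255;0 0 0 0 255"
}}

```text
time_s: 19.23
tool_pos: [699.1, 72.7, 68.7]
tool_rot: [0.02, 1.0, -0.0, 0.001]
force: [0.2, 0.2, -0.1]
gripper_width: 0.2
```

Run:
```python
from h import *
p,d,c=snap('scene',13); crop(p,290,150,380,220,8,'pics/c3.png',.6)
from plant import bot; s=bot.state(); print(s['time_s'],s['tool_pos'],s['force'],s['gripper_width'])
```

```text
19.275 [699.06546369  72.68561332  68.55374347] [0.06575274 0.27162103 0.09766576] 0.08144440910786006
```

View pics/c3.png

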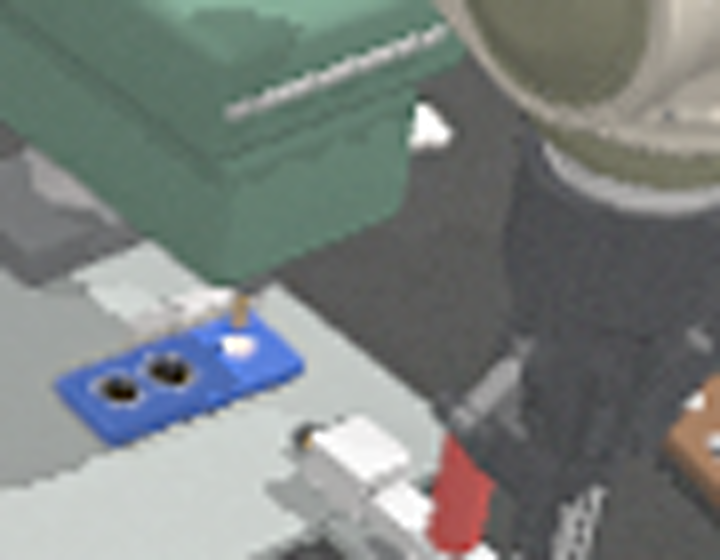

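Emit:
{"name": "apply_moves", "arguments": {
  "rows": "0.005 0 0 0 255;0.005 0 0 0 255;0.004 0 0 0 255;0 0 0 0 255"
}}

```text
time_s: 19.77
tool_pos: [684.5, 73.3, 68.0]
tool_rot: [0.02, 1.0, 0.0, -0.0]
force: [-0.8, -0.1, 0.0]
gripper_width: 0.0
```

Emit:
{"name": "apply_moves", "arguments": {
  "rows": "0.002 0 0 0 255;0.002 0 0 0 255;0 0 0 0 255"
}}

```text
time_s: 20.15
tool_pos: [680.7, 73.5, 67.8]
tool_rot: [0.02, 1.0, 0.0, -0.0]
force: [-0.1, 0.2, 0.5]
gripper_width: 0.1
```

Emit:
{"name": "apply_moves", "arguments": {
  "rows": "0.002 0 0 0 255;0.002 0 0 0 255;0 0 0 0 255"
}}

```text
time_s: 20.52
tool_pos: [676.7, 73.6, 67.9]
tool_rot: [0.02, 1.0, -0.0, -0.0]
force: [-0.3, 0.2, 0.6]
gripper_width: -0.2
```

Emit:
{"name": "apply_moves", "arguments": {
  "rows": "0.002 0 0 0 255;0.002 0 0 0 255;0 0 0 0 255"
}}

```text
time_s: 20.9
tool_pos: [672.8, 73.7, 67.9]
tool_rot: [0.02, 1.0, -0.0, 0.0]
force: [2.4, -0.1, -0.4]
gripper_width: -0.1
```

Run:
```python
from h import *
q=np.load('stand.npy'); M=R.from_euler('z',q[2]).as_matrix(); t=np.array([q[0],q[1],0])
c=load('scene',13)[2]
f=lambda X,Y:[(X+.5)/8-.5+290,(Y+.5)/8-.5+150]
print((onplane(c,[f(296,436),f(305,438),f(316,444)],15)-t)@M)
```

```text
[[-11.43169725 -49.18544693  15.        ]
 [ -9.26900077 -51.91850921  15.        ]
 [ -8.02966809 -56.8538243   15.        ]]
```

Emit:
{"name": "apply_moves", "arguments": {
  "rows": "0.0025 0 0 0 255;0.0025 0 0 0 255;0.0025 0 0 0 255;0.0025 0 0 0 255;0.002 0 0 0 255;0 0 0 0 255"
}}

```text
time_s: 21.65
tool_pos: [660.5, 74.2, 67.8]
tool_rot: [0.02, 1.0, -0.0, -0.0]
force: [0.6, -1.0, 0.1]
gripper_width: 0.1
```

Emit:
{"name": "apply_moves", "arguments": {
  "rows": "0.0015 0 0 0 255;0.0015 0 0 0 255;0.0015 0 0 0 255;0.0015 0 0 0 255;0 0 0 0 255"
}}

```text
time_s: 22.28
tool_pos: [654.6, 74.5, 67.8]
tool_rot: [0.02, 1.0, -0.0, -0.0]
force: [2.2, -1.2, 1.6]
gripper_width: -0.1
```

Emit:
{"name": "apply_moves", "arguments": {
  "rows": "0.001 0 0 0 255;0.001 0 0 0 255;0 0 0 0 255"
}}

```text
time_s: 22.65
tool_pos: [652.7, 74.5, 67.8]
tool_rot: [0.02, 1.0, -0.0, -0.0]
force: [2.6, -2.5, 0.8]
gripper_width: -0.1
```

```bash
python3 - <<'E'
from h import *
p,d,c=snap('scene',14); crop(p,290,165,370,220,9,'pics/d1.png',.6)
E
python3 mk.py 14
```

```text
14 [319.27 192.74] 11 [ 1.1  1.1 20. ] [(np.int64(320), np.int64(187)), (np.int64(319), np.int64(188)), (np.int64(320), np.int64(188)), (np.int64(320), np.int64(189))]
ideal px [[319.23159724 193.02886002]] [[319.45537572 191.53291317]]
```

View pics/d1.png

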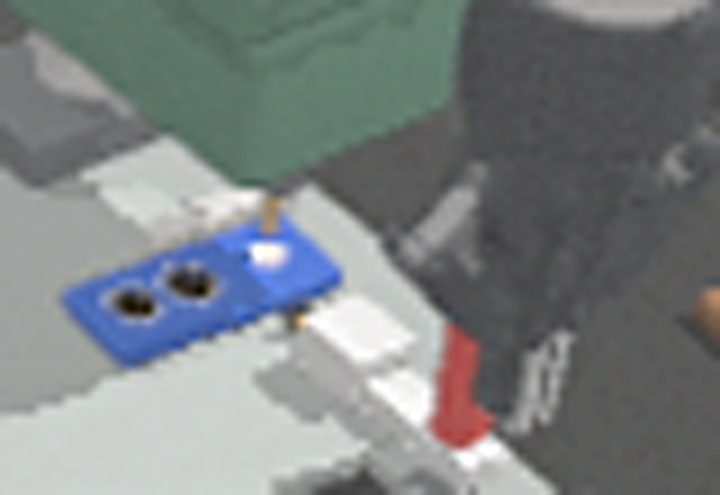

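Emit:
{"name": "apply_moves", "arguments": {
  "rows": "0.001 0 0 0 255;0.001 0 0 0 255;0.001 0 0 0 255;0 0 0 0 255"
}}

```text
time_s: 23.2
tool_pos: [649.7, 74.7, 67.8]
tool_rot: [0.02, 1.0, -0.0, -0.0]
force: [1.5, -2.2, 1.0]
gripper_width: 0.1
```

Emit:
{"name": "apply_moves", "arguments": {
  "rows": "0.001 0 0 0 255;0.001 0 0 0 255;0 0 0 0 255"
}}

```text
time_s: 23.58
tool_pos: [647.7, 74.8, 67.8]
tool_rot: [0.02, 1.0, -0.0, -0.0]
force: [1.5, -0.8, 0.7]
gripper_width: -0.3
```

Emit:
{"name": "apply_moves", "arguments": {
  "rows": "0.001 0 0 0 255;0.001 0 0 0 255;0 0 0 0 255"
}}

```text
time_s: 23.95
tool_pos: [645.7, 74.8, 67.8]
tool_rot: [0.02, 1.0, -0.0, -0.0]
force: [2.8, -2.0, 1.0]
gripper_width: -0.1
```

```bash
python3 - <<'E'
from h import *
p,d,c=snap('scene',15); crop(p,290,165,370,220,9,'pics/d2.png',.6)
from plant import bot; s=bot.state(); print(s['time_s'],s['tool_pos'],s['force'])
E
python3 mk.py 15
```

```text
24.0 [645.73861109  74.84409729  67.8176278 ] [ 2.3359626  -1.98212876  0.10653609]
15 [319.24 192.72] 11 [ 1.   1.2 20. ] [(np.int64(320), np.int64(187)), (np.int64(319), np.int64(188)), (np.int64(320), np.int64(188)), (np.int64(320), np.int64(189))]
ideal px [[319.23159724 193.02886002]] [[319.45537572 191.53291317]]
```

View pics/d2.png

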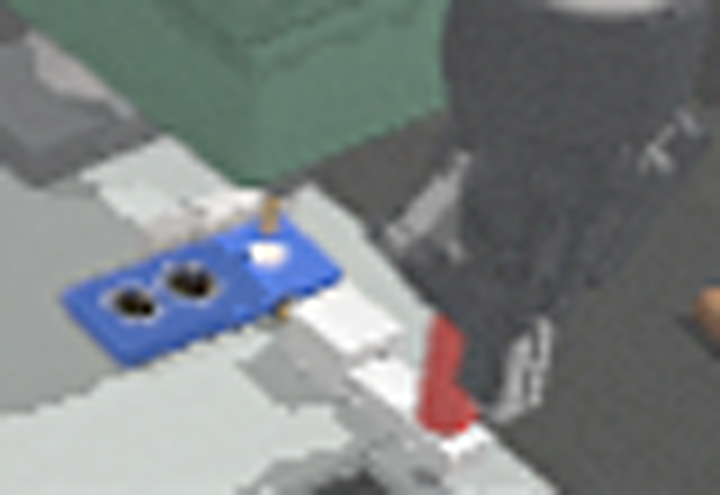

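Emit:
{"name": "apply_moves", "arguments": {
  "rows": "0.001 0 0 0 255;0 0 0 0 255"
}}

```text
time_s: 24.25
tool_pos: [645.0, 74.8, 67.9]
tool_rot: [0.02, 1.0, -0.0, 0.0]
force: [4.2, -2.5, 0.4]
gripper_width: 0.1
```

Emit:
{"name": "apply_moves", "arguments": {
  "rows": "0.001 0 0 0 255;0 0 0 0 255"
}}

```text
time_s: 24.5
tool_pos: [644.1, 74.9, 67.9]
tool_rot: [0.02, 1.0, -0.0, 0.0]
force: [5.6, -1.3, -0.3]
gripper_width: -0.1
```

Emit:
{"name": "apply_moves", "arguments": {
  "rows": "0.001 0 0 0 255;0 0 0 0 255"
}}

```text
time_s: 24.75
tool_pos: [643.4, 74.9, 67.9]
tool_rot: [0.02, 1.0, -0.0, 0.001]
force: [6.2, -1.9, -1.2]
gripper_width: -0.2
```

Emit:
{"name": "apply_moves", "arguments": {
  "rows": "0.001 0 0 0 255;0 0 0 0 255"
}}

```text
time_s: 25.0
tool_pos: [642.6, 75.0, 67.9]
tool_rot: [0.02, 1.0, 0.0, 0.001]
force: [7.5, -0.8, -1.1]
gripper_width: -0.2
```

```bash
python3 - <<'E'
from h import *
p,d,c=snap('scene',16); crop(p,290,165,370,220,9,'pics/d3.png',.6)
from plant import bot; s=bot.state(); print(s['time_s'],s['tool_pos'],s['force'])
E
python3 mk.py 16
```

```text
25.05 [642.62993264  74.91618363  67.90776733] [ 8.16393402 -2.12129021 -2.15209015]
16 [319.24 192.53] 14 [ 1.7  1.9 20. ] [(np.int64(320), np.int64(187)), (np.int64(319), np.int64(188)), (np.int64(320), np.int64(189))]
ideal px [[319.23159724 193.02886002]] [[319.45537572 191.53291317]]
```

View pics/d3.png

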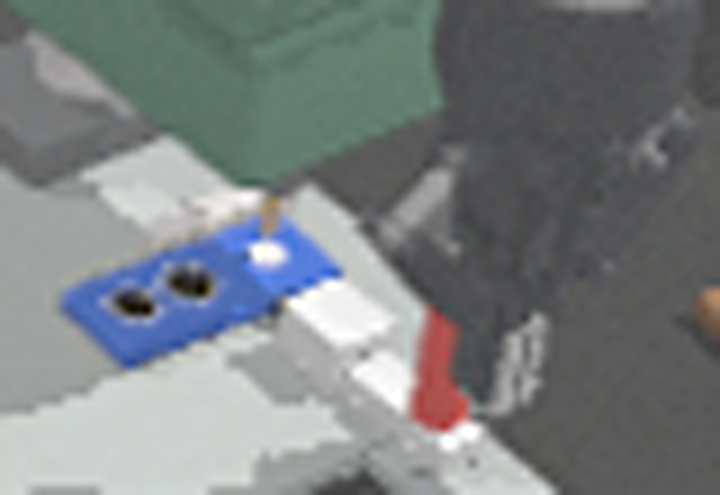

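Emit:
{"name": "apply_moves", "arguments": {
  "rows": "0.001 0 0 0 255;0 0 0 0 255"
}}

```text
time_s: 25.3
tool_pos: [641.9, 75.0, 67.9]
tool_rot: [0.02, 1.0, 0.0, 0.001]
force: [8.6, -2.0, -2.6]
gripper_width: -0.2
```

Emit:
{"name": "apply_moves", "arguments": {
  "rows": "0.001 0 0 0 255;0 0 0 0 255"
}}

```text
time_s: 25.55
tool_pos: [641.2, 75.0, 67.9]
tool_rot: [0.02, 1.0, 0.0, 0.002]
force: [10.3, -1.8, -3.5]
gripper_width: 0.3
```

Emit:
{"name": "apply_moves", "arguments": {
  "rows": "0.001 0 0 0 255;0 0 0 0 255;0 0 0 0 255"
}}

```text
time_s: 25.92
tool_pos: [640.4, 75.0, 68.0]
tool_rot: [0.02, 1.0, 0.0, 0.002]
force: [12.2, -1.3, -3.8]
gripper_width: 0.2
```

```bash
python3 - <<'E'
from h import *
p,d,c=snap('scene',17); crop(p,290,165,350,210,13,'pics/d4.png',.6)
from plant import bot; s=bot.state(); print(s['time_s'],s['tool_pos'],s['force'])
E
python3 mk.py 17
```

```text
25.975 [640.4407726   75.03853176  67.99021041] [10.76733892 -1.81801158 -3.66374898]
17 [319.24 192.52] 14 [ 1.7  2.  20. ] [(np.int64(320), np.int64(187)), (np.int64(319), np.int64(188)), (np.int64(320), np.int64(189))]
ideal px [[319.23159724 193.02886002]] [[319.45537572 191.53291317]]
```

View pics/d4.png

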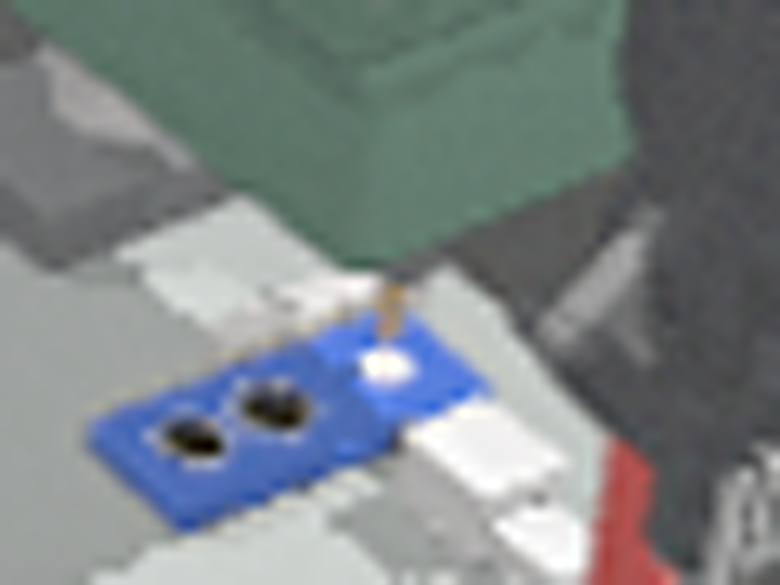

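Emit:
{"name": "apply_moves", "arguments": {
  "rows": "-0.001 0 0 0 255;-0.002 0 0 0 255;-0.004 0 0 0 255;-0.01 0 0 0 255;-0.02 0 0 0 255;-0.01 0 -0.02 0 255;0 0 -0.03 0 255;0 0 -0.04 0 255;0 0 0 0 255;0 0 0 0 255"
}}

```text
time_s: 27.22
tool_pos: [685.4, 73.4, 156.9]
tool_rot: [0.02, 1.0, 0.0, -0.001]
force: [-0.4, 0.4, -1.2]
gripper_width: 0.0
```

```bash
python3 - <<'E'
from h import *
p,d,c=snap('scene',18); crop(p,290,165,350,210,13,'pics/e1.png',.6)
from plant import bot; s=bot.state(); print(s['time_s'],s['tool_pos'],s['force'])
q=np.load('stand.npy'); M=R.from_euler('z',q[2]).as_matrix(); t=np.array([q[0],q[1],0])
f=lambda X,Y:[(X+.5)/13-.5+290,(Y+.5)/13-.5+165]
for k in (17,18):
    p,d,c=load('scene',k); hsv=cv2.cvtColor(p,cv2.COLOR_RGB2HSV)
    b=cv2.inRange(hsv,(100,110,50),(130,255,255)); b[:170]=0;b[225:]=0;b[:,:260]=0;b[:,350:]=0
    kk=max(cv2.findContours(b,0,1)[0],key=cv2.contourArea)[:,0].astype(float)
    P=((onplane(c,kk,20)-t)@M)[:,:2]
    print(k,P[:,0].min(),P[:,0].max())
    for lo,hi in((-75,-45),(-45,-15)):
        g=P[(P[:,0]>lo)&(P[:,0]<hi)&(P[:,1]>0)]; h=P[(P[:,0]>lo)&(P[:,0]<hi)&(P[:,1]<-10)]
        print(lo,hi,np.median(g[:,1]),np.median(h[:,1]) if len(h) else '')
E
python3 mk.py 18
```

```text
27.275 [685.27805165  73.35539047 156.35117956] [-0.03767042  0.27650556 -0.24172762]
17 -79.86431849688674 19.010630263585398
-75 -45 19.52382713283083 -21.40630617861718
-45 -15 18.768284951575843 -21.809375043079495
18 -79.86431849688674 19.66130342463948
-75 -45 19.52382713283083 -21.40630617861718
-45 -15 18.45075441460766 -22.46557345982338
18 [319.26 192.5 ] 14 [ 1.8  2.  20. ] [(np.int64(320), np.int64(187)), (np.int64(319), np.int64(188)), (np.int64(320), np.int64(189))]
ideal px [[319.23159724 193.02886002]] [[319.45537572 191.53291317]]
```

View pics/e1.png

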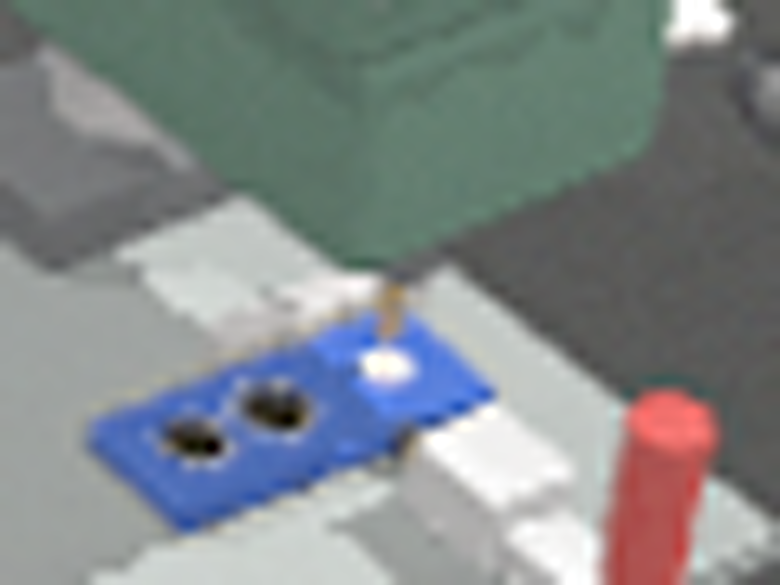

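Run:
```python
from plant import ticket; print(ticket.close_job())
```

```text
the job is handed in; nothing more can be done
None
```

The blue plate is under the drill and nipped against the fence, and I handed the job in after about 27 s with the gripper clear. No verdict was given.

**What I did**
- **Plate:** I pinched its undotted end and slid it along the bed to the fence. The moves can't lean the tool, so I pushed it the rest of the way, under the head, with the outside of one open finger.
- **Jaw:** I pushed the red knob in 1 mm steps until the force was about 11–12 N. Less the 3 N of jaw friction, that is about 8–9 N of pad on plate. Then I backed away.

**Last checks**
- **After letting go:** the picture shows the pad still on the plate. The dot stayed within 0.1 mm of where it was while nipped. I didn't measure the force left after release; it depends on the jaw's friction holding.
- **Spot against tip, along the fence:** the camera estimates put the offset between -0.5 and +1.5 mm, inside the 3 mm allowed.
- **Across the fence:** one reading put the spot almost 2 mm short of the tip. I took that as error in reading the tip's pixel row, because the plate stopped moving as the jaw force rose, as it would when flush on the fence.
- **Plate angle:** the last picture gave about 0.03 rad off the fence, roughly as large as the measuring error. The limit is 0.06 rad.
- **Camera disagreement:** the two cameras differed by about 4 mm on where the spot was at the start. I placed the plate by comparing spot and tip in the scene camera alone.
- **Knocks:** I felt no contact with the drill or the head, and the gripper didn't go near the bystanders. I didn't compare their positions before and after.

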